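Slide a separator into a flow cell and stack its upper half

TASK

Build up the flow cell on the grey bed: slide the orange separator sheet along the ledge, without lifting it off, until it is fully home against the end stop and covers the white lower half. Swing the lid of the blue parts case past upright so that it stays open, lift out the upper half and set it down (do not drop it) flat on the separator, squarely centred over the lower half, its long side along the bed; leave the lid open and let go. Do not disturb the amber bottle, graduated cylinder, beaker or tape roll standing around.

Things in the scene. Friction and masses are not known exactly. Their poses are not given: they have to be found in the camera images.
- nest: Grey painted metal assembly bed, fixed; origin on the worktop, x = sliding direction to the end stop, y across. Loading ledge, top 30 mm high: x -122 to +14 mm, 112 mm wide. Side rails on it reach 35 mm high, 104 mm apart for x below -26 mm, narrowing evenly to 65 mm at x +14 mm. It may stand left or right of the case, turned up to 0.3 rad.
- pocket (a point): Point in the bed: centre of the pocket that holds the lower half, at its floor, 5 mm above the worktop and 55 mm to the bed's +x from its origin. Pocket: 82 mm (x) by 65 mm, from x +14 to +96 mm of the bed. Its side rails and the end stop (the wall at its +x end) are 32.5 mm high over the worktop.
- separator_c (a point): Orange separator sheet, loose, 80 (x) x 60 (y) x 4 mm, 60 g; point at the flat sheet's centre, 2 mm above its underside. Starts on the ledge, turned and off-centre by up to about 0.2 rad and 10 mm. Home: front (+x) edge touching the end stop, lying on the lower half 1 mm lower than on the ledge. Its push tab is separator_tab.
- separator_tab (a point): The sheet's upright push tab, at its trailing (-x) edge: 5 mm thick, 60 mm wide (y), from 2.5 to 16 mm above the sheet's underside. Point at the middle of its rear (-x) face, 45 mm behind the sheet's centre and 9 mm above the underside. Two spread fingertips pushing on it keep the sheet straight.
- lower_c (a point): Centre (half-way up) of the white lower cell half, 80 (x) x 61 (y) x 24 mm, loose in the bed's pocket with 1 to 2 mm play; it stays there. Its top, 29 mm above the worktop, is 1 mm below the ledge. Axes along those of the bed.
- upper_c (a point): White upper cell half, loose, 200 g: base plate 68 (x) x 56 (y) x 16 mm, on it its port block (port_block); both together 42 mm high. Point at the centre, 21 mm above the underside. Starts on the case's floor, turned up to 0.2 rad and shifted up to 5 mm. Goes down with its x along the lower half's x, either way round; its underside is then 33 mm above the worktop.
- port_block (a point): Centre of the steel block standing centrally on the upper half's base plate: 40 (x) x 26 (y) x 26 mm, from 16 to 42 mm above the part's underside, point 29 mm above it. The place to grip, across its 26 mm. Two brass nubs 4 mm high stand on its top.
- case: Blue parts case under its blue lid, fixed, 126 (x) x 114 (y) x 54 mm high, walls 5 mm, inner floor 5 mm above the worktop. Origin on the worktop under its centre. Lid hinged along its +x edge; the lid's tab sticks out over its -x edge.
- lid (a joint): Lid angle: 0 shut, pi/2 upright, stop at 2.15 rad. The lid is light (120 g) and swings freely: it falls shut when let go before upright and stays open, leaning on its stop, when past it.
- lid_tab (a point): Point on the lid's black tab, 143 mm from the hinge line and 14 mm beyond the lid's free edge; moves with the lid. Tab 24 mm wide (y), 8 mm thick, sticking out 26 mm. Shut, it points to the case's -x, 58.5 mm above the worktop; upright, it points up. Fingers can pinch it across its 24 mm and let it pivot between the pads.
- lid_hinge (a point): Middle of the lid's hinge line, 64 mm to the case's +x from its centre, 54 mm above the worktop; the line runs along the case's y. The point lid_tab lies 4.5 mm above the plane through the hinge line that is level when the lid is shut.
- reagent: Bystander: small amber reagent bottle with a black cap and pale label, between bed and case, 54x46x105 mm, upright, loose; origin at the centre of its underside. Leave it alone.
- cylinder_151: Bystander: slim clear graduated cylinder on a blue hexagonal foot, 47x53x151 mm, upright, loose; origin at the centre of its underside. Leave it alone.
- beaker: Bystander: small clear glass beaker, 45x45x55 mm, upright, loose; origin at the centre of its underside. Leave it alone.
- tape: Bystander: cream roll of masking tape lying flat, 99x99x19 mm, upright, loose; origin at the centre of its underside. Leave it alone.
Mind the look-alikes: they are no part of the job. Of the things that look like the part that bears separator_c, the largest one is meant. Leave any red look-alike of the case alone.

How it is judged (in metres and radians):
On the way, in this order (a step that is already met when the one before it is completed fails the run):
1. the separator lies home on the lower half, the upper half not yet near it (x of separator_c in the frame of lower_c between -0.005 and 0.005 m and y of separator_c in the frame of lower_c between -0.006 and 0.006 m and z of separator_c in the frame of lower_c between 0.0115 and 0.017 m and angle between the x axis of separator_c and the x axis of lower_c, either way round below 0.12 rad and horizontal distance between upper_c and lower_c above 0.12 m), for 0.2 s.
2. the upper half is lifted out of the case, past the open lid (z of upper_c in the frame of case above 0.085 m and value of joint lid above 1.65 rad), for 0.1 s.
At the end, for the whole second after the job is handed in: Separator flat on the lower half, within 5 mm along and 6 mm across and 0.12 rad; upper half flat on it, centre within 7 mm of the lower half (horizontally) and 0.12 rad (either way round), released and at rest; lid open past upright (over 1.65 rad) (x of separator_c in the frame of lower_c between -0.005 and 0.005 m and y of separator_c in the frame of lower_c between -0.006 and 0.006 m and z of separator_c in the frame of lower_c between 0.0115 and 0.017 m and angle between the x axis of each of separator_c, upper_c and the x axis of lower_c, either way round below 0.12 rad and horizontal distance between upper_c and lower_c below 0.007 m and z of upper_c in the frame of lower_c between 0.034 and 0.041 m and angle between upper_c's own z axis and vertical below 0.06 rad and contact force between upper_half and separator above 0.3 N and linear speed of upper_half below 0.02 m/s and value of joint lid above 1.65 rad); the robot touches nothing.
It fails at once if the separator is lifted more than 15 mm off the ledge (z of separator_c in the frame of nest above 0.047 m).
It fails at once if the upper half is dropped onto the stack from more than about 15 mm (horizontal distance between upper_c and lower_c below 0.05 m and z of upper_c in the frame of lower_c above 0.053 m and contact force between the fingers and upper_half below 0.02 N).
It fails at once if the amber bottle, graduated cylinder, beaker or tape roll is moved more than 25 mm or tipped (distance of any of reagent, cylinder_151, beaker, tape from where it was at the start of the episode above 0.025 m or angle between any of reagent, cylinder_151, beaker, tape's own z axis and vertical above 0.4 rad).
It also fails if it takes over 72 s, if anything falls off the work surface, if the arm or the gripper's body presses on something with over 40 N, if the wrist force passes 120 N, or if a joint passes its speed limit or range.

ROBOT

A 6-joint arm with a two-finger parallel gripper is mounted at the origin on a cart in front of the work surface, level with it; the furniture and walls round the work are solid. World frame = base frame: x ahead of the robot, y to its left, z up, the work surface at z = 0. Lengths are in m, angles in degrees, forces in N, time in s.
With the tool pointing down it reaches from about 0.25 to 0.8 m from the base axis. Payload 3.9 kg.
Tool frame: the origin (TCP) lies on the centre line of the jaws, within the pads' length; the fingertips stand 22 mm ahead of it and the grasp point (between the pads) lies 3 mm ahead of it; z points along the fingers, y is the line along which they close (so a half turn about z gives the same grasp; the last joint's range is limited). The gripper opens to 85 mm and grips with 20 to 120 N. Pads are 22 mm wide; open, the fingers measure 114 mm over their backs; the gripper's body (76 mm by 85 mm) begins 54 mm behind the grasp point. The pads swing forward as they close: fully open they stand 13 mm farther back than shut.
Start: joints at [73.625, 14.897, -7.913, 67.191, 0, 90], TCP at [0.148, 0.504, 0.225] pointing down, gripper open.
Joint ranges: [-159.42, 159.42], [-47.68, 98.78], [-73.54, 78.23], [-108.79, 121.32], [-90, 84.71], [-180, 180]. Speed limits (degrees/s): [147.25, 147.25, 180, 180, 180, 180].

INTERFACE

Orientations are given as [roll, pitch, yaw] about the fixed x, y, z axes, in that order (R = Rz(yaw) Ry(pitch) Rx(roll)).
In Python, from station import readout, vision, order gives the robot as it stands.
- The arm moves only by the tool send_rows, never from a script. Its argument "increments" is a list that holds one entry, the list of rows, each a list of 7 numbers: the shift along the tool's x, y, z in m, then the turn, a rotation vector about the tool's x, y, z in rad, then the opening, from -1 (shut) to 1 (fully open). In form: [[[x, y, z, ax, ay, az, gripper], ...]]. A call has 1 to 8 rows; each row is the pose to reach, as a shift and turn from the pose commanded when the call began, along the tool's axes at that moment; what a row does not reach only later rows make up. A row lasts 1/12 s, in which the tool goes at most 41.7 mm and 7.16 degrees, less where a joint would pass 70% of its speed; a pose out of reach is approached as far as the arm can. A call with a gripper value outside its range is refused whole. The fingers move at their own pace and stop on an object; the grip force is fixed at half the most. Time passes only in rows, so rows that repeat a pose let the fingers close. It gives the time, the measured TCP pose, the force, the opening and the grip force at its end, in the units of the state.
- readout.get_state(): the state, without advancing time (a new reading comes with each control period).
- vision.capture(name): name is "scene" or "top"; returns a dict with "img" (420x560x3 uint8, blue, green, red), "mtx" (3x3 intrinsics, pixels), "eye" and "orientation" of the camera in the world. Camera axes: x right, y down, z forward; pixel columns grow to the right and rows downward; lengths in m; the calibration is good to about 2 mm. A picture is of the moment at which its call begins. There is no depth.
- order.finish_job(): hands the job in; it is judged then, once.
The state is a dict: "time_s": time; "qpos": joint angles; "joint_velocities": joint speeds; "joint_efforts": joint torques, N m; "eef_pos": TCP position; "orientation": TCP orientation; "ft_force": force on the tool from outside, world axes, zero at the start; "wrist_torque": the same for the moment, N m; "opening": finger opening in m; "grasp_force": force on a finger pad.
Only numpy, scipy, OpenCV 4.12 (cv2) and the standard library are available. Lean on these libraries where they do the work, as an engineer would, in place of code of your own. Each camera call takes 0.05 s, during which the arm holds its last target. There are 200 camera calls.

## Working session

There is one attempt and no reset: what is moved stays moved. The work goes in short steps, Python scripts to look and compute and a tool call to move; the robot and the scene stay as the last step left them, time stands still between calls to the robot, and variables do not carry over. Pictures are saved under pics/ and viewed, at most 10 in all, crops included, and the job is handed in when it is done.

Besides the shell and the picture viewer there is one more tool, called after ">>>" as a command line: name --argument value ..., lists and objects as JSON in quotes. send_rows: Moves the arm, as the interface text tells. Its arguments: {"type":"object","properties":{"increments":{"type":"array"}},"required":["increments"]}

```bash
mkdir -p pics; cat > h.py <<'E'
import numpy as np, cv2
from station import readout, vision, order
from scipy.spatial.transform import Rotation as R
def cap(n):
    c=vision.capture(n); return c
def rot(c):
    o=np.array(c['orientation'],float)
    return o if o.shape==(3,3) else R.from_euler('xyz',o,degrees=True).as_matrix()
def ray(c,p,z):
    d=rot(c)@np.linalg.inv(c['mtx'])@np.array([p[0],p[1],1.]); e=np.array(c['eye']); return e+d*(z-e[2])/d[2]
def proj(c,P):
    q=np.array(c['mtx'])@rot(c).T@(np.array(P,float)-np.array(c['eye'])); return q[:2]/q[2]
E
python3 - <<'E'
from h import *
for n in ('top','scene'):
    c=cap(n); cv2.imwrite(f'pics/{n}0.png',c['img']); print(n,c['eye'],c['orientation'],c['mtx'])
    np.savez(f'{n}0.npz',**{k:np.array(v) for k,v in c.items()})
print(readout.get_state())
E
```

```text
top [0.31431328 0.1266529  1.26535578] [-169.30833817    0.45971532  -90.43476154] [[424.97141584   0.         277.73355463]
 [  0.         424.97141584 212.19799175]
 [  0.           0.           1.        ]]
scene [-0.49135116 -0.46587146  0.99198047] [-1.27637715e+02 -1.16086360e-01 -5.99748367e+01] [[544.95963376   0.         282.28963985]
 [  0.         544.95963376 204.11372942]
 [  0.           0.           1.        ]]
{'time_s': 0.1, 'qpos': array([ 7.36249813e+01,  1.49325074e+01, -7.97856706e+00,  6.71935436e+01,
        1.13588450e-05,  9.00019788e+01]), 'joint_velocities': array([-0.04153534, -0.05836507,  0.19958596,  0.08936328, -0.03737982,
        0.00833383]), 'joint_efforts': array([-3.33023299e-04, -4.06509268e+01,  2.54527724e+01,  1.01104402e-02,
       -6.95592030e-05,  1.48104317e-05]), 'eef_pos': array([0.14782569, 0.50307857, 0.22374195]), 'orientation': array([-1.79895382e+02, -7.74573176e-06,  1.63623003e+02]), 'ft_force': array([-0.46139061, -0.49972636, -0.25107864]), 'wrist_torque': array([-0.00121971, -0.0445076 ,  0.05641723]), 'grasp_force': 0.0, 'opening': 0.0852299946560912}
```

View pics/top0.png

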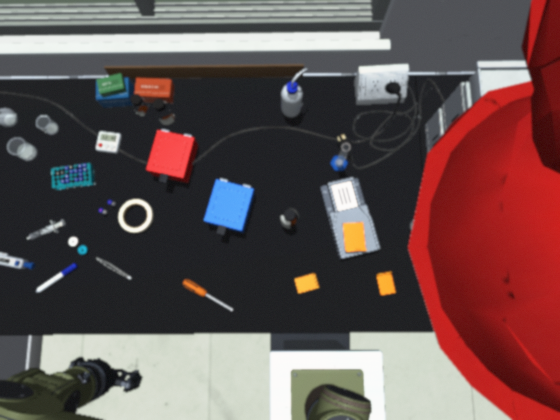

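View pics/scene0.png

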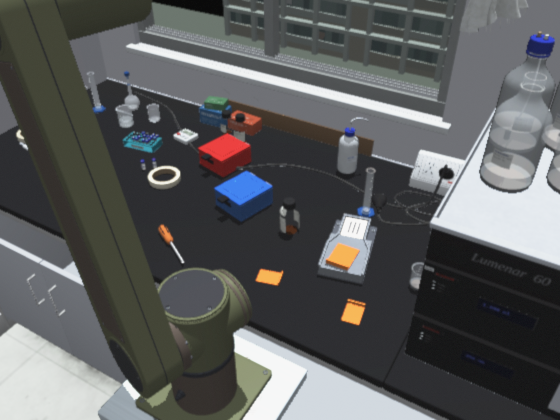

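The top view shows the bed at (350,217) with its end stop upward. The orange sheets are at (354,237) on the bed, largest, and loose at (307,283) and (386,283). The blue case is at (230,205) with its tab at (222,232), and the red look-alike is at (172,155). The bottle is at (290,218), the cylinder at (340,160), the beaker near (414,225) and the tape at (135,215). The sheet on the bed is the one meant, because it is largest and lies on the ledge. I'll confirm that in a crop.

```bash
python3 - <<'E'
from h import *
L=lambda n:dict(np.load(f'{n}0.npz'))
t=L('top'); s=L('scene')
a=cv2.resize(t['img'][150:265,195:385],None,fx=4,fy=4,interpolation=cv2.INTER_CUBIC)
cv2.imwrite('pics/crop.png',a)
def masks(c,name):
    h=cv2.cvtColor(c['img'],cv2.COLOR_BGR2HSV)
    for k,lo,hi,z in (('orange',(8,150,120),(22,255,255),.034),('blue',(100,140,70),(118,255,255),.0585),('grey',(95,10,70),(125,90,200),.0325),('cream',(15,20,150),(35,110,255),.019)):
        m=cv2.inRange(h,lo,hi)
        for q in cv2.findContours(m,cv2.RETR_EXTERNAL,cv2.CHAIN_APPROX_NONE)[0]:
            if cv2.contourArea(q)<120: continue
            r=cv2.minAreaRect(q); 
            if not(60<r[0][0]<430 and 90<r[0][1]<320):continue
            print(name,k,cv2.contourArea(q),np.round(r[0],1))
            W=np.array([ray(c,p,z)[:2] for p in q[:,0].astype(float)],np.float32)
            rr=cv2.minAreaRect(W*1000); print('   world',np.round(rr[0],1),np.round(rr[1],1),round(rr[2],1))
masks(t,'top'); masks(s,'scene')
E
```

```text
top orange 155.0 [194.  287.1]
   world [331.2 375.8] [72.9 21.9] 60.3
top orange 342.0 [306.  282.8]
   world [340.8  55.5] [47.2 64.9] 15.2
top orange 336.5 [385.4 283.2]
   world [ 338.1 -170.9] [64. 47.] 9.9
top orange 484.0 [353.8 237.1]
   world [471.4 -86.1] [81.5 55.2] 2.6
top blue 1817.5 [228.4 204.6]
   world [567.  277.2] [122.9 137.5] 74.8
top grey 1307.5 [349.6 216.5]
   world [534.1 -75.8] [234.2 126.6] 13.9
top grey 427.0 [290.6 100.2]
   world [901.3  92.3] [ 69.6 104.7] 84.9
top cream 865.5 [134.5 215.5]
   world [544.  563.1] [101.1  98.8] 2.7
scene orange 405.0 [353.  311.5]
   world [ 318. -188.] [70.4 43.4] 9.6
scene orange 295.5 [269.  276.9]
   world [317.8  37.1] [50.4 59.7] 16.1
scene orange 419.5 [342.  255.5]
   world [473.8 -87.2] [77.6 59.2] 2.7
scene blue 1701.0 [244.1 194.2]
   world [545.1 259.1] [173.3 174.3] 74.7
scene grey 2217.0 [191.7 292.9]
   world [181.6 169.9] [149.3 146.8] 53.1
scene grey 175.0 [415.8 273.8]
   world [ 509.5 -269.8] [94.1 28.5] 10.5
scene grey 2783.5 [347.2 245.8]
   world [526.8 -81.4] [260.5 123.1] 13.0
scene grey 265.5 [367.7 191.5]
   world [773.6 -32.4] [221.2  24.9] 19.3
scene grey 210.0 [153. 113.]
   world [824.6 842.4] [159.5  48.3] 42.3
scene grey 43404.5 [314.5 134.5]
   world [1699.   645.4] [2317.2 2138.5] 8.1
```

View pics/crop.png

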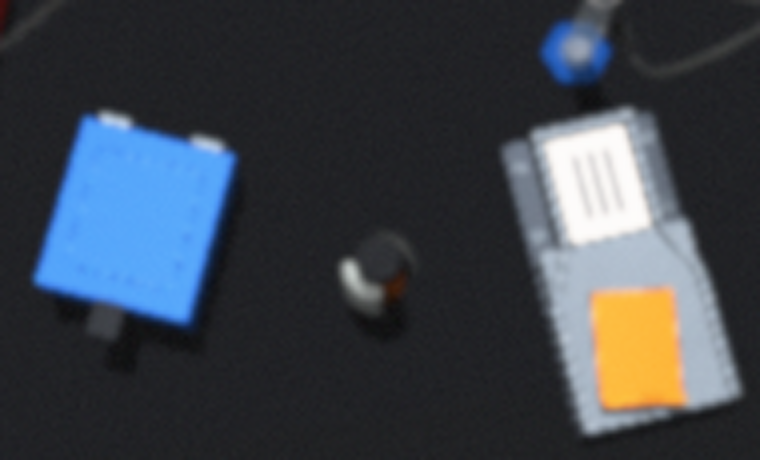

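The crop confirms the large sheet on the bed's ledge, with its tab at the near edge. The lower half (three slots) is at crop (598,185) and the blue case's tab at (105,320) on its near side.

```bash
cat >> h.py <<'E'
def rectW(c,lo,hi,z,box,up=4,minA=100,hsv=True):
    x0,y0,x1,y1=box
    im=cv2.resize(c['img'][y0:y1,x0:x1],None,fx=up,fy=up,interpolation=cv2.INTER_CUBIC)
    m=cv2.inRange(cv2.cvtColor(im,cv2.COLOR_BGR2HSV),lo,hi)
    q=max(cv2.findContours(m,cv2.RETR_EXTERNAL,cv2.CHAIN_APPROX_NONE)[0],key=cv2.contourArea)[:,0].astype(float)
    q=(q+.5)/up-.5+[x0,y0]
    W=np.array([ray(c,p,z)[:2] for p in q],np.float32)*1000
    r=cv2.minAreaRect(W); return np.round(r[0],1),np.round(r[1],1),round(r[2],1),np.round(cv2.boxPoints(r),1).tolist()
WH=((0,0,170),(180,40,255)); OR=((8,130,110),(24,255,255)); BL=((100,140,60),(118,255,255)); GR=((90,8,70),(130,100,215))
E
python3 - <<'E'
from h import *
L=lambda n:dict(np.load(f'{n}0.npz'))
t=L('top'); s=L('scene')
print('lower top',rectW(t,*WH,.029,(320,170,375,220)))
print('lower scene',rectW(s,*WH,.029,(330,205,378,250)))
print('sep top',rectW(t,*OR,.034,(335,210,375,262)))
print('sep scene',rectW(s,*OR,.034,(320,235,370,285)))
print('bed top z.03',rectW(t,*GR,.033,(315,170,385,262)))
print('case top lid z.063',rectW(t,*BL,.062,(195,170,262,245)))
h=cv2.cvtColor(t['img'],cv2.COLOR_BGR2HSV); print('tab',t['img'][224:240:2,214:232:2].max(2))
for q in ((222,232),):print(ray(t,q,.0585))
# scene cam lid corners
m=cv2.inRange(cv2.cvtColor(s['img'],cv2.COLOR_BGR2HSV),*BL); m[:, :200]=0;m[:,285:]=0;m[:160]=0
q=max(cv2.findContours(m,0,cv2.CHAIN_APPROX_NONE)[0],key=cv2.contourArea)
p=cv2.approxPolyDP(cv2.convexHull(q),3,True)[:,0]; print(p.tolist(),[np.round(ray(s,i,.062)[:2],3).tolist() for i in p])
E
```

```text
lower top (array([586.7, -77.6]), array([127.8, 117.1]), 1.0, [[521.7999877929688, -20.200000762939453], [523.7999877929688, -137.3000030517578], [651.5999755859375, -135.0], [649.5, -18.0]])
lower scene (array([577. , -63.7]), array([153.7, 110.1]), 24.0, [[484.3999938964844, -44.599998474121094], [529.2000122070312, -145.1999969482422], [669.5999755859375, -82.69999694824219], [624.7999877929688, 17.899999618530273]])
sep top (array([471.3, -86.5]), array([84.4, 58.4]), 3.3, [[427.5, -59.70000076293945], [430.79998779296875, -118.0], [515.0999755859375, -113.19999694824219], [511.79998779296875, -54.900001525878906]])
sep scene (array([473.8, -86.6]), array([81.7, 62.4]), 2.6, [[431.6000061035156, -57.29999923706055], [434.5, -119.69999694824219], [516.0999755859375, -115.9000015258789], [513.2000122070312, -53.599998474121094]])
bed top z.03 (array([534.2, -76. ]), array([234.6, 127.5]), 13.7, [[405.1000061035156, -41.79999923706055], [435.29998779296875, -165.6999969482422], [663.2000122070312, -110.19999694824219], [633.0999755859375, 13.699999809265137]])
case top lid z.063 (array([565.8, 276.7]), array([124.4, 137.9]), 74.6, [[482.79998779296875, 234.89999389648438], [615.7999877929688, 198.39999389648438], [648.7000122070312, 318.3999938964844], [515.7999877929688, 354.8999938964844]])
tab [[132 164 206 222 236 245 249 250 251]
 [ 32  44  72  89 119 152 207 233 245]
 [ 21  25  61  72  74  71  62  96 146]
 [ 27  39  67  71  74  63  30  24  37]
 [ 35  48  67  70  71  53  20  19  21]
 [ 36  38  43  50  56  37  19  21  20]
 [ 34  36  35  36  30  19  20  20  30]
 [ 37  36  35  37  28  19  19  22  34]]
[0.48590548 0.29488574 0.0585    ]
[[246, 170], [272, 186], [271, 202], [241, 220], [217, 204], [214, 187]] [[0.645, 0.316], [0.614, 0.205], [0.546, 0.168], [0.437, 0.197], [0.462, 0.294], [0.524, 0.349]]
```

```bash
python3 - <<'E'
from h import *
L=lambda n:dict(np.load(f'{n}0.npz'))
t=L('top'); s=L('scene')
for v in (205,225):
  w=((0,0,v),(180,30,255))
  print(v,'top',rectW(t,*w,.029,(325,170,365,215))[:3],'scene',rectW(s,*w,.029,(338,210,375,242))[:3])
# tab: dark grey but lighter than worktop, both views
for c,box,lo,hi in ((t,(212,226,232,240),55,95),(s,(212,192,250,225),55,95)):
  x0,y0,x1,y1=box; im=cv2.resize(c['img'][y0:y1,x0:x1],None,fx=4,fy=4,interpolation=cv2.INTER_CUBIC)
  cv2.imwrite('pics/_t%d.png'%x0 if 0 else 'pics/tabS.png',cv2.resize(im,None,fx=4,fy=4))
  m=cv2.inRange(im.max(2),lo,hi)&cv2.inRange(cv2.cvtColor(im,cv2.COLOR_BGR2HSV)[...,1],0,110)
  for q in cv2.findContours(m,0,2)[0]:
    if cv2.contourArea(q)<150: continue
    r=cv2.minAreaRect(q); p=(np.array(r[0])+.5)/4-.5+[x0,y0]; print('tab',p,np.array(r[1])/4,ray(c,p,.0625))
print(np.round(np.array(__import__('station').readout.get_state()['qpos'])))
E
```

```text
205 top (array([594.5, -62.6]), array([87.5, 65.4]), 12.0) scene (array([588.9, -67. ]), array([104. ,  63.1]), 14.0)
225 top (array([596.1, -62.8]), array([80.7, 61. ]), 12.8) scene (array([597.8, -64.6]), array([82.8, 60.6]), 13.1)
tab [220.64858437 229.79245281] [8.65371418 7.8638916 ] [0.49174369 0.29830591 0.0625    ]
[74. 15. -8. 67.  0. 90.]
```

>>> send_rows --increments '[[[0, 0, 0, 0, 0, -0.1, 0.0], [0, 0, 0, 0, 0, -0.2, -0.2], [0, 0, 0, 0, 0, -0.3, -0.2], [0, 0, 0, 0, 0, -0.4, -0.2], [0, 0, 0, 0, 0, -0.5, -0.2]]]'

```text
time_s: 0.52
eef_pos: [0.1479, 0.5033, 0.224]
orientation: [-179.9, -0.0, -167.4]
ft_force: [-0.2, 0.1, 0.2]
opening: 0.0342
grasp_force: 0.0
```

```bash
python3 -c "
from h import *
s=readout.get_state();print(s['qpos'].round(1),s['orientation'],s['opening'],s['eef_pos'])"
```

```text
[73.6 14.9 -8.  67.2 -0.  61.1] [-1.79937206e+02 -3.30522913e-02 -1.67443882e+02] 0.03419433010353129 [0.14787665 0.50325321 0.22399928]
```

>>> send_rows --increments '[[[-0.008, -0.04, 0, 0, 0, 0, -0.2], [-0.015, -0.08, 0, 0, 0, 0, -0.2], [-0.023, -0.12, 0, 0, 0, 0, -0.2], [-0.03, -0.16, 0, 0, 0, 0, -0.2], [-0.038, -0.2, 0, 0, 0, 0, -0.2], [-0.045, -0.24, 0, 0, 0, 0, -0.2], [-0.053, -0.28, 0, 0, 0, 0, -0.2], [-0.06, -0.32, 0, 0, 0, 0, -0.2]]]'

```text
time_s: 1.18
eef_pos: [0.2746, 0.2019, 0.2243]
orientation: [-180.0, 0.0, -167.7]
ft_force: [1.3, -0.3, 0.2]
opening: 0.034
grasp_force: 0.0
```

>>> send_rows --increments '[[[-0.008, -0.04, 0, 0, 0, 0, -0.2], [-0.015, -0.08, 0, 0, 0, 0, -0.2], [-0.023, -0.12, 0, 0, 0, 0, -0.2], [-0.03, -0.16, 0, 0, 0, 0, -0.2], [-0.038, -0.2, 0, 0, 0, 0, -0.2], [-0.045, -0.24, 0, 0, 0, 0, -0.2], [-0.053, -0.28, 0, 0, 0, 0, -0.2], [-0.06, -0.32, 0, 0, 0, 0, -0.2]]]'

```text
time_s: 1.85
eef_pos: [0.4014, -0.0983, 0.2243]
orientation: [180.0, 0.0, -167.8]
ft_force: [-0.1, 0.3, 0.4]
opening: 0.0344
grasp_force: 0.0
```

```bash
cat >> h.py <<'E'
def go(xyz,yaw):
    "tool shift and turn from the present pose to a tool-down pose"
    s=readout.get_state(); M=R.from_euler('xyz',s['orientation'],degrees=True)
    T=R.from_euler('xyz',[180,0,yaw],degrees=True)
    d=M.inv().apply(np.array(xyz)-s['eef_pos']); r=(M.inv()*T).as_rotvec()
    print('pos',s['eef_pos'].round(4),'ori',s['orientation'].round(1),'-> shift',d.round(4),'turn',r.round(3))
def bed(x,y,z): 
    a=np.radians(13.2); return [.597+np.cos(a)*(x-.055)-np.sin(a)*y, -.0637+np.sin(a)*(x-.055)+np.cos(a)*y, z]
E
python3 -c "
from h import *
go(bed(-.138,.008,.058),-166.8)"
```

```text
pos [ 0.4014 -0.0983  0.2243] ori [ 180.     0.  -167.8] -> shift [-0.0054 -0.0029  0.1663] turn [ 0.     0.    -0.017]
```

>>> send_rows --increments '[[[-0.003, -0.002, 0.04, 0, 0, -0.017, -0.2], [-0.005, -0.003, 0.08, 0, 0, -0.017, -0.2], [-0.005, -0.003, 0.12, 0, 0, -0.017, -0.2], [-0.005, -0.003, 0.14, 0, 0, -0.017, -0.2], [-0.005, -0.003, 0.155, 0, 0, -0.017, -0.2], [-0.005, -0.003, 0.166, 0, 0, -0.017, -0.2], [-0.005, -0.003, 0.166, 0, 0, -0.017, -0.2]]]'

```text
time_s: 2.43
eef_pos: [0.4042, -0.0975, 0.0561]
orientation: [179.9, -0.3, -166.8]
ft_force: [-0.5, 0.2, 0.1]
opening: 0.0342
grasp_force: 0.0
```

```bash
python3 -c "
from h import *
go(bed(-.138,.008,.058),-166.8)
c=cap('scene'); a=c['img'][190:310,270:430]; cv2.imwrite('pics/s1.png',cv2.resize(a,None,fx=5,fy=5,interpolation=cv2.INTER_CUBIC))
print(proj(c,bed(-.138,.008,.036)))"
```

```text
pos [ 0.4042 -0.0975  0.0561] ori [ 179.9   -0.3 -166.8] -> shift [-0.0024 -0.0031 -0.0019] turn [ 0.003 -0.005  0.001]
[335.33658922 273.12032853]
```

View pics/s1.png

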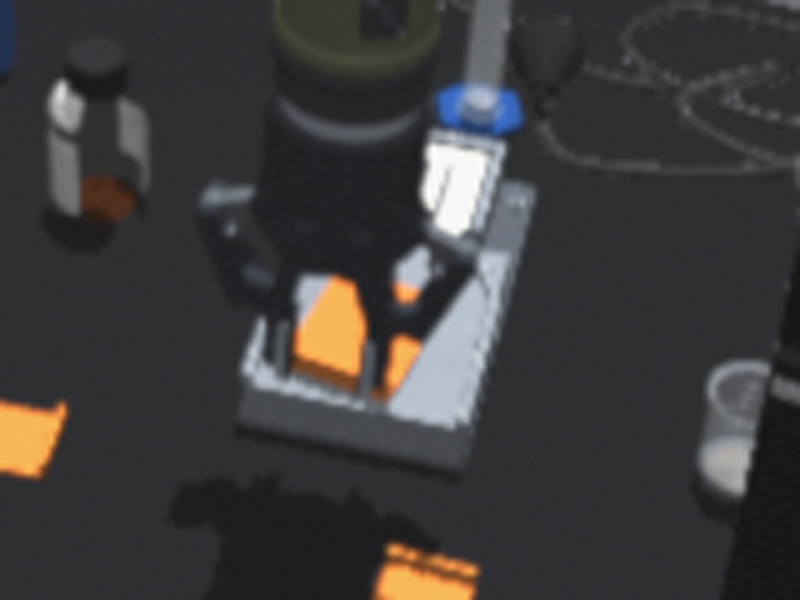

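Both fingertips stand behind the tab, at crop (280,360) and (368,385). The tab spans about (275–390, 375), so they line up and I can start the push.

>>> send_rows --increments '[[[-0.006, 0, -0.001, 0, 0, 0, -0.2], [-0.012, 0, -0.001, 0, 0, 0, -0.2], [-0.018, 0, -0.001, 0, 0, 0, -0.2], [-0.024, 0, -0.001, 0, 0, 0, -0.2], [-0.03, 0, -0.001, 0, 0, 0, -0.2], [-0.036, 0, -0.001, 0, 0, 0, -0.2], [-0.042, 0, -0.001, 0, 0, 0, -0.2], [-0.048, 0, -0.001, 0, 0, 0, -0.2]]]'

```text
time_s: 3.15
eef_pos: [0.4542, -0.0869, 0.0596]
orientation: [-180.0, 0.0, -166.7]
ft_force: [-0.1, -0.6, 0.2]
opening: 0.0341
grasp_force: 0.0
```

```bash
python3 -c "
from h import *
go(bed(-.088,.004,.058),-166.8)
c=cap('scene'); a=c['img'][190:310,270:430]; cv2.imwrite('pics/s2.png',cv2.resize(a,None,fx=5,fy=5,interpolation=cv2.INTER_CUBIC))
"
```

```text
pos [ 0.4542 -0.0869  0.0596] ori [-180.     0.  -166.7] -> shift [-0.0013 -0.0061  0.0016] turn [-0.     0.     0.001]
```

View pics/s2.png

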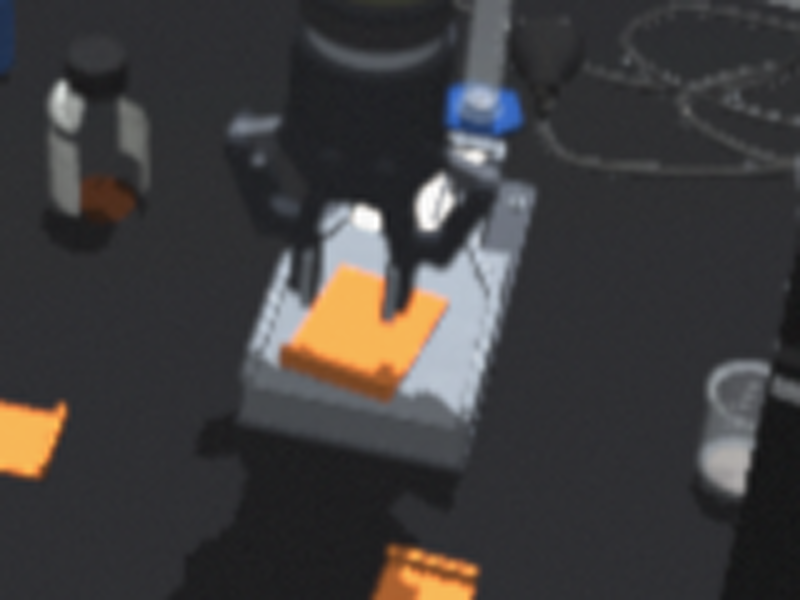

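The sheet has not moved: the fingers passed over its tab, with tips at crop (305,300) and (392,318). The fingertips stand farther back at this opening than I assumed, so I'll work out the real lead from these pixels.

```bash
python3 -c "
from h import *
c=cap('scene')
u=np.array([.974,.228]);v=np.array([-.228,.974])
for T,ps in (((.4042,-.0975,.0561),((280,375),(368,397))),((.4542,-.0869,.0596),((305,303),(392,320)))):
  for sgn,p in zip((1,-1),ps):
    print('seen',np.array(p)/5+[270,190],[ (int(l*1000),proj(c,list(np.array(T[:2])+sgn*v*.024-u*.008)+[T[2]-l]).round(1).tolist()) for l in (.008,.014,.02,.026)])
"
```

```text
seen [326. 265.] [(8, [323.9, 270.2]), (14, [323.8, 271.9]), (20, [323.6, 273.7]), (26, [323.5, 275.4])]
seen [343.6 269.4] [(8, [343.1, 274.3]), (14, [343.0, 276.0]), (20, [342.8, 277.8]), (26, [342.6, 279.5])]
seen [331.  250.6] [(8, [329.1, 255.6]), (14, [328.9, 257.3]), (20, [328.8, 259.0]), (26, [328.7, 260.8])]
seen [348.4 254. ] [(8, [347.8, 259.4]), (14, [347.7, 261.2]), (20, [347.5, 262.9]), (26, [347.3, 264.6])]
```

>>> send_rows --increments '[[[0, 0, -0.02, 0, 0, 0, -0.2], [0, 0, -0.03, 0, 0, 0, -0.2], [0.03, 0, -0.03, 0, 0, 0, -0.2], [0.05, 0, -0.03, 0, 0, 0, -0.2], [0.054, 0, -0.02, 0, 0, 0, -0.2], [0.054, 0, 0, 0, 0, 0, -0.2], [0.054, 0, 0, 0, 0, 0, -0.2]]]'

```text
time_s: 3.83
eef_pos: [0.3981, -0.099, 0.0575]
orientation: [179.9, -0.2, -166.8]
ft_force: [-1.0, -0.4, 0.4]
opening: 0.0341
grasp_force: 0.0
```

>>> send_rows --increments '[[[0, 0, 0.015, 0, 0, 0, -0.2], [0, 0, 0.028, 0, 0, 0, -0.2], [0, 0, 0.032, 0, 0, 0, -0.2], [0, 0, 0.034, 0, 0, 0, -0.2], [0, 0, 0.034, 0, 0, 0, -0.2]]]'

```text
time_s: 4.25
eef_pos: [0.401, -0.0994, 0.0256]
orientation: [180.0, -0.0, -166.7]
ft_force: [-0.9, -1.4, -0.2]
opening: 0.0347
grasp_force: 0.0
```

>>> send_rows --increments '[[[0, 0, 0.002, 0, 0, 0, -0.2], [0, 0, 0.004, 0, 0, 0, -0.2], [0, 0, 0.005, 0, 0, 0, -0.2], [0, 0, 0.005, 0, 0, 0, -0.2]]]'

```text
time_s: 4.58
eef_pos: [0.4011, -0.0994, 0.0206]
orientation: [-180.0, 0.0, -166.8]
ft_force: [0.4, -0.1, 0.4]
opening: 0.0342
grasp_force: 0.0
```

```bash
python3 -c "
from h import *
s=readout.get_state(); print(s['eef_pos'],s['ft_force'])
c=cap('scene'); a=c['img'][190:310,270:430]; cv2.imwrite('pics/s3.png',cv2.resize(a,None,fx=5,fy=5,interpolation=cv2.INTER_CUBIC))
"
```

```text
[ 0.40111509 -0.0994153   0.02061451] [ 0.39948773 -0.08132539  0.41370719]
```

>>> send_rows --increments '[[[0, 0, 0.002, 0, 0, 0, -0.2], [0, 0, 0.003, 0, 0, 0, -0.2], [0, 0, 0.004, 0, 0, 0, -0.2], [0, 0, 0.004, 0, 0, 0, -0.2]]]'

```text
time_s: 4.97
eef_pos: [0.4008, -0.0994, 0.0163]
orientation: [180.0, -0.0, -166.8]
ft_force: [-0.3, -0.1, -0.6]
opening: 0.0346
grasp_force: 0.0
```

>>> send_rows --increments '[[[0, 0, 0.002, 0, 0, 0, -0.2], [0, 0, 0.003, 0, 0, 0, -0.2], [0, 0, 0.004, 0, 0, 0, -0.2], [0, 0, 0.004, 0, 0, 0, -0.2]]]'

```text
time_s: 5.3
eef_pos: [0.4008, -0.0994, 0.0123]
orientation: [180.0, -0.0, -166.8]
ft_force: [-0.4, 0.8, -0.5]
opening: 0.0344
grasp_force: 0.0
```

>>> send_rows --increments '[[[0, 0, 0.001, 0, 0, 0, -0.2], [0, 0, 0.002, 0, 0, 0, -0.2], [0, 0, 0.003, 0, 0, 0, -0.2], [0, 0, 0.003, 0, 0, 0, -0.2]]]'

```text
time_s: 5.63
eef_pos: [0.4008, -0.0994, 0.0093]
orientation: [180.0, -0.0, -166.8]
ft_force: [-0.6, -1.0, 0.0]
opening: 0.0343
grasp_force: 0.0
```

>>> send_rows --increments '[[[0, 0, 0.002, 0, 0, 0, -0.2], [0, 0, 0.003, 0, 0, 0, -0.2], [0, 0, 0.004, 0, 0, 0, -0.2], [0, 0, 0.004, 0, 0, 0, -0.2]]]'

```text
time_s: 5.97
eef_pos: [0.4008, -0.0994, 0.0053]
orientation: [180.0, -0.0, -166.8]
ft_force: [-0.5, 0.4, 0.2]
opening: 0.0342
grasp_force: 0.0
```

>>> send_rows --increments '[[[0, 0, 0.001, 0, 0, 0, -0.2], [0, 0, 0.002, 0, 0, 0, -0.2], [0, 0, 0.003, 0, 0, 0, -0.2], [0, 0, 0.003, 0, 0, 0, -0.2]]]'

```text
time_s: 6.3
eef_pos: [0.4008, -0.0994, 0.0023]
orientation: [180.0, -0.0, -166.8]
ft_force: [-0.1, -0.0, -0.3]
opening: 0.0343
grasp_force: 0.0
```

```bash
python3 -c "
from h import *
s=readout.get_state(); print(s['eef_pos'],s['ft_force'])
c=cap('scene'); a=c['img'][190:310,270:430]; cv2.imwrite('pics/s3.png',cv2.resize(a,None,fx=5,fy=5,interpolation=cv2.INTER_CUBIC))
T=s['eef_pos'];print([((proj(c,[T[0]-sg*.228*.024,T[1]+sg*.974*.024,z])-[270,190])*5).round() for sg in (1,-1) for z in (0,.01)])
"
```

```text
[ 0.40084409 -0.09935504  0.00232054] [-0.09798171 -0.01111203 -0.30957232]
[array([269., 464.]), array([270., 450.]), array([363., 485.]), array([364., 471.])]
```

View pics/s3.png

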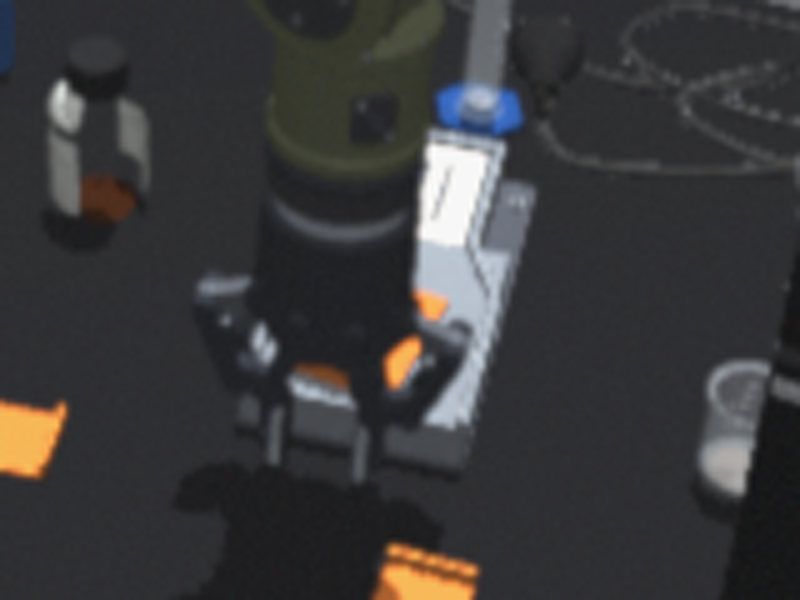

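Both tips are at the worktop, at crop (272,465) and (360,482), while the TCP reads z = 2 mm. At this opening the fingertips are therefore level with the reported TCP, not 22 mm ahead of it. I'll rise to TCP z ≈ 39 mm and push again.

>>> send_rows --increments '[[[0, 0, -0.02, 0, 0, 0, -0.2], [0, 0, -0.036, 0, 0, 0, -0.2], [0, 0, -0.036, 0, 0, 0, -0.2], [0, 0, -0.036, 0, 0, 0, -0.2], [-0.006, 0, -0.036, 0, 0, 0, -0.2], [-0.01, 0, -0.036, 0, 0, 0, -0.2]]]'

```text
time_s: 6.85
eef_pos: [0.4106, -0.0969, 0.0378]
orientation: [180.0, -0.0, -166.8]
ft_force: [-0.3, -0.1, 0.4]
opening: 0.0339
grasp_force: 0.0
```

>>> send_rows --increments '[[[-0.005, 0, 0, 0, 0, 0, -0.2], [-0.01, 0, 0, 0, 0, 0, -0.2], [-0.015, 0, 0, 0, 0, 0, -0.2], [-0.02, 0, 0, 0, 0, 0, -0.2], [-0.025, 0, 0, 0, 0, 0, -0.2], [-0.03, 0, 0, 0, 0, 0, -0.2], [-0.035, 0, 0, 0, 0, 0, -0.2], [-0.04, 0, 0, 0, 0, 0, -0.2]]]'

```text
time_s: 7.52
eef_pos: [0.4506, -0.0877, 0.0385]
orientation: [180.0, 0.0, -166.7]
ft_force: [0.1, -0.0, 0.4]
opening: 0.0343
grasp_force: 0.0
```

```bash
python3 -c "
from h import *
go(bed(-.05,.0,.039),-166.8)
t=cap('top');s=cap('scene'); cv2.imwrite('pics/s4.png',cv2.resize(s['img'][190:310,270:430],None,fx=5,fy=5,interpolation=cv2.INTER_CUBIC))
print(rectW(s,*OR,.034,(310,225,375,285)))
"
```

```text
pos [ 0.4506 -0.0877  0.0385] ori [ 180.     0.  -166.7] -> shift [-0.043  -0.0101 -0.0004] turn [0.    0.001 0.001]
(array([484.4, -80.9]), array([83.7, 61.2]), 8.6, [[438.5, -56.900001525878906], [447.6000061035156, -117.4000015258789], [530.2999877929688, -104.9000015258789], [521.2000122070312, -44.400001525878906]])
```

View pics/s4.png

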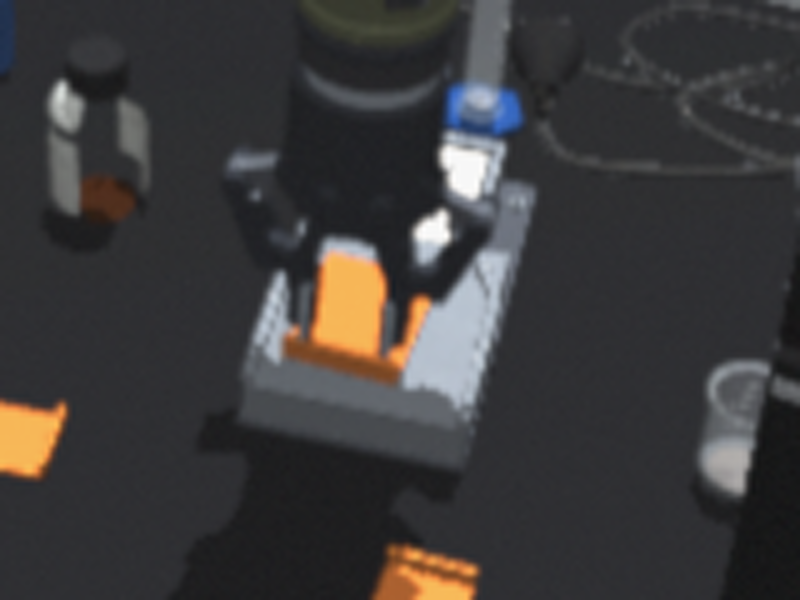

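The sheet was pushed about 10 mm and turned to 8.6°, but the tips, at crop (305,345) and (390,350), still rode over the tab top. I'll back off and touch down on the ledge behind the tab to calibrate the tip height.

>>> send_rows --increments '[[[0, 0, -0.018, 0, 0, 0, -0.2], [0, 0, -0.018, 0, 0, 0, -0.2], [0.02, 0, -0.018, 0, 0, 0, -0.2], [0.026, 0, -0.018, 0, 0, 0, -0.2], [0.026, 0, -0.01, 0, 0, 0, -0.2], [0.026, 0, 0, 0, 0, 0, -0.2], [0.026, 0, 0.004, 0, 0, 0, -0.2], [0.026, 0, 0.004, 0, 0, 0, -0.2]]]'

```text
time_s: 8.28
eef_pos: [0.4236, -0.0936, 0.0332]
orientation: [179.9, -0.1, -166.8]
ft_force: [0.0, -0.3, -0.1]
opening: 0.0342
grasp_force: 0.0
```

>>> send_rows --increments '[[[0, 0, 0.001, 0, 0, 0, -0.2], [0, 0, 0.002, 0, 0, 0, -0.2], [0, 0, 0.003, 0, 0, 0, -0.2], [0, 0, 0.003, 0, 0, 0, -0.2]]]'

```text
time_s: 8.62
eef_pos: [0.4246, -0.0939, 0.0315]
orientation: [-180.0, 0.0, -166.7]
ft_force: [-0.0, 0.3, -0.0]
opening: 0.0339
grasp_force: 0.0
```

>>> send_rows --increments '[[[0, 0, 0.001, 0, 0, 0, -0.2], [0, 0, 0.002, 0, 0, 0, -0.2], [0, 0, 0.003, 0, 0, 0, -0.2], [0, 0, 0.003, 0, 0, 0, -0.2]]]'

```text
time_s: 8.95
eef_pos: [0.4242, -0.0939, 0.0284]
orientation: [180.0, -0.0, -166.8]
ft_force: [0.2, -0.2, -0.2]
opening: 0.0341
grasp_force: 0.0
```

>>> send_rows --increments '[[[0, 0, 0.001, 0, 0, 0, -0.2], [0, 0, 0.002, 0, 0, 0, -0.2], [0, 0, 0.003, 0, 0, 0, -0.2], [0, 0, 0.003, 0, 0, 0, -0.2]]]'

```text
time_s: 9.28
eef_pos: [0.4242, -0.0939, 0.0253]
orientation: [180.0, -0.0, -166.8]
ft_force: [0.0, -0.3, 0.5]
opening: 0.0345
grasp_force: 0.0
```

>>> send_rows --increments '[[[0, 0, 0.001, 0, 0, 0, -0.2], [0, 0, 0.002, 0, 0, 0, -0.2], [0, 0, 0.003, 0, 0, 0, -0.2], [0, 0, 0.003, 0, 0, 0, -0.2]]]'

```text
time_s: 9.62
eef_pos: [0.4244, -0.0939, 0.0224]
orientation: [180.0, -0.0, -166.8]
ft_force: [0.0, 0.3, 0.1]
opening: 0.0342
grasp_force: 0.0
```

>>> send_rows --increments '[[[0.02, 0, 0, 0, 0, 0, -0.2], [0.03, 0, 0, 0, 0, 0, -0.2], [0.03, 0, 0.01, 0, 0, 0, -0.2], [0.03, 0, 0.018, 0, 0, 0, -0.2], [0.03, 0, 0.02, 0, 0, 0, -0.2], [0.03, 0, 0.02, 0, 0, 0, -0.2]]]'

```text
time_s: 10.12
eef_pos: [0.3946, -0.1007, 0.0019]
orientation: [180.0, -0.1, -166.8]
ft_force: [-0.6, 0.3, 0.4]
opening: 0.0343
grasp_force: 0.0
```

>>> send_rows --increments '[[[0, 0, 0.001, 0, 0, 0, -0.2], [0, 0, 0.002, 0, 0, 0, -0.2], [0, 0, 0.003, 0, 0, 0, -0.2], [0, 0, 0.003, 0, 0, 0, -0.2]]]'

```text
time_s: 10.45
eef_pos: [0.3954, -0.1008, -0.0005]
orientation: [-180.0, 0.0, -166.7]
ft_force: [-0.4, 0.6, 0.9]
opening: 0.0341
grasp_force: 0.0
```

>>> send_rows --increments '[[[0, 0, 0.001, 0, 0, 0, -0.2], [0, 0, 0.002, 0, 0, 0, -0.2], [0, 0, 0.003, 0, 0, 0, -0.2], [0, 0, 0.003, 0, 0, 0, -0.2]]]'

```text
time_s: 10.78
eef_pos: [0.395, -0.1007, -0.0036]
orientation: [180.0, -0.0, -166.8]
ft_force: [-0.2, 0.2, -0.4]
opening: 0.0342
grasp_force: 0.0
```

>>> send_rows --increments '[[[0, 0, 0.001, 0, 0, 0, -0.2], [0, 0, 0.002, 0, 0, 0, -0.2], [0, 0, 0.003, 0, 0, 0, -0.2], [0, 0, 0.003, 0, 0, 0, -0.2]]]'

```text
time_s: 11.12
eef_pos: [0.395, -0.1007, -0.0067]
orientation: [180.0, -0.0, -166.8]
ft_force: [-0.5, 0.2, -0.1]
opening: 0.034
grasp_force: 0.0
```

>>> send_rows --increments '[[[0, 0, 0.001, 0, 0, 0, -0.2], [0, 0, 0.002, 0, 0, 0, -0.2], [0, 0, 0.003, 0, 0, 0, -0.2], [0, 0, 0.003, 0, 0, 0, -0.2]]]'

```text
time_s: 11.45
eef_pos: [0.3953, -0.1008, -0.0077]
orientation: [-180.0, 0.0, -166.8]
ft_force: [-5.3, 1.3, 25.4]
opening: 0.0342
grasp_force: 12.8
```

>>> send_rows --increments '[[[0, 0, 0.001, 0, 0, 0, -0.2], [0, 0, 0.002, 0, 0, 0, -0.2], [0, 0, 0.003, 0, 0, 0, -0.2], [0, 0, 0.003, 0, 0, 0, -0.2]]]'

```text
time_s: 11.78
eef_pos: [0.3953, -0.1008, -0.0079]
orientation: [-179.9, 0.1, -166.8]
ft_force: [-14.9, 3.8, 64.7]
opening: 0.0343
grasp_force: 32.3
```

>>> send_rows --increments '[[[0, 0, 0.001, 0, 0, 0, -0.2], [0, 0, 0.002, 0, 0, 0, -0.2], [0, 0, 0.003, 0, 0, 0, -0.2], [0, 0, 0.003, 0, 0, 0, -0.2]]]'

```text
time_s: 12.12
eef_pos: [0.3954, -0.1009, -0.0081]
orientation: [-179.9, 0.2, -166.8]
ft_force: [-23.8, 5.4, 102.7]
opening: 0.0345
grasp_force: 52.0
```

```bash
python3 -c "
from h import *
s=readout.get_state(); print(s['eef_pos'],s['ft_force'],s['qpos'].round(1))
c=cap('scene'); cv2.imwrite('pics/s5.png',cv2.resize(c['img'][190:310,270:430],None,fx=5,fy=5,interpolation=cv2.INTER_CUBIC))
"
```

```text
[ 0.39541556 -0.10091728 -0.0080972 ] [-23.80000191   5.41272101 102.7254284 ] [-14.3  18.3 -44.8  26.7  -0.  -27.6]
```

Contact came at TCP z = −7.4 mm, so at this opening the tips are 7.4 mm above the reported TCP. That explains both misses. I'll push with TCP z ≈ 30 mm, which puts the tips at about 37–38 mm.

>>> send_rows --increments '[[[0, 0, -0.02, 0, 0, 0, -0.2], [0, 0, -0.04, 0, 0, 0, -0.2], [0, 0, -0.046, 0, 0, 0, -0.2], [0, 0, -0.046, 0, 0, 0, -0.2], [-0.015, 0, -0.046, 0, 0, 0, -0.2], [-0.026, 0, -0.046, 0, 0, 0, -0.2], [-0.03, 0, -0.046, 0, 0, 0, -0.2], [-0.03, 0, -0.046, 0, 0, 0, -0.2]]]'

```text
time_s: 12.83
eef_pos: [0.4254, -0.0938, 0.0297]
orientation: [180.0, -0.0, -166.7]
ft_force: [-0.4, 0.9, 1.0]
opening: 0.0341
grasp_force: 0.0
```

```bash
python3 -c "
from h import *
go(bed(-.105,.010,.030),-166.8)
s=cap('scene');print(rectW(s,*OR,.034,(310,225,375,285)))
"
```

```text
pos [ 0.4254 -0.0938  0.0297] ori [ 180.    -0.  -166.7] -> shift [-0.0139  0.0001 -0.0003] turn [ 0.    -0.     0.002]
(array([469.7, -75.6]), array([66.2, 36.3]), 28.9, [[432.0, -75.80000305175781], [449.5, -107.5], [507.5, -75.5], [489.8999938964844, -43.70000076293945]])
```

>>> send_rows --increments '[[[-0.004, 0, 0, 0, 0, 0, -0.2], [-0.008, 0, 0, 0, 0, 0, -0.2], [-0.012, 0, 0, 0, 0, 0, -0.2], [-0.016, 0, 0, 0, 0, 0, -0.2], [-0.02, -0.001, 0, 0, 0, 0, -0.2], [-0.024, -0.002, 0, 0, 0, 0, -0.2], [-0.028, -0.003, 0, 0, 0, 0, -0.2], [-0.032, -0.004, 0, 0, 0, 0, -0.2]]]'

```text
time_s: 13.55
eef_pos: [0.4547, -0.0911, 0.0303]
orientation: [-180.0, -0.2, -166.8]
ft_force: [-5.6, -3.2, 4.8]
opening: 0.0343
grasp_force: 3.2
```

```bash
cat >> h.py <<'E'
def tobed(p):
    a=np.radians(13.2); o=np.array(bed(0,0,0))[:2]; d=np.array(p)[:2]-o
    return (np.array([d@[np.cos(a),np.sin(a)],d@[-np.sin(a),np.cos(a)]])*1000).round(1)
E
python3 -c "
from h import *
print(tobed(readout.get_state()['eef_pos']))
s=cap('scene'); im=s['img'][190:310,270:430]
cv2.imwrite('pics/s6.png',cv2.resize(im,None,fx=5,fy=5,interpolation=cv2.INTER_CUBIC))
m=cv2.inRange(cv2.cvtColor(s['img'],cv2.COLOR_BGR2HSV),(5,130,90),(24,255,255)); m[:225]=0;m[280:]=0;m[:,:310]=0;m[:,375:]=0
q=np.argwhere(m)[:,::-1]
# points near tab top (z .046) and sheet (z .034) in bed frame
for z in (.034,.046):
  B=np.array([tobed(ray(s,p.astype(float),z)) for p in q]); print(z,B.min(0),B.max(0), 'rear band y', B[B[:,0]<B[:,0].min()+8][:,1].min(),B[B[:,0]<B[:,0].min()+8][:,1].max(),'front band',B[B[:,0]>B[:,0].max()-8][:,1].min(),B[B[:,0]>B[:,0].max()-8][:,1].max())
"
```

```text
[-89.8   5.8]
0.034 [-76.4 -23. ] [ 4.3 35.8] rear band y -6.0 23.3 front band -20.8 -9.9
0.046 [-89.1 -24.5] [-9.5 33.6] rear band y -7.7 22.0 front band -22.3 -11.5
```

View pics/s6.png

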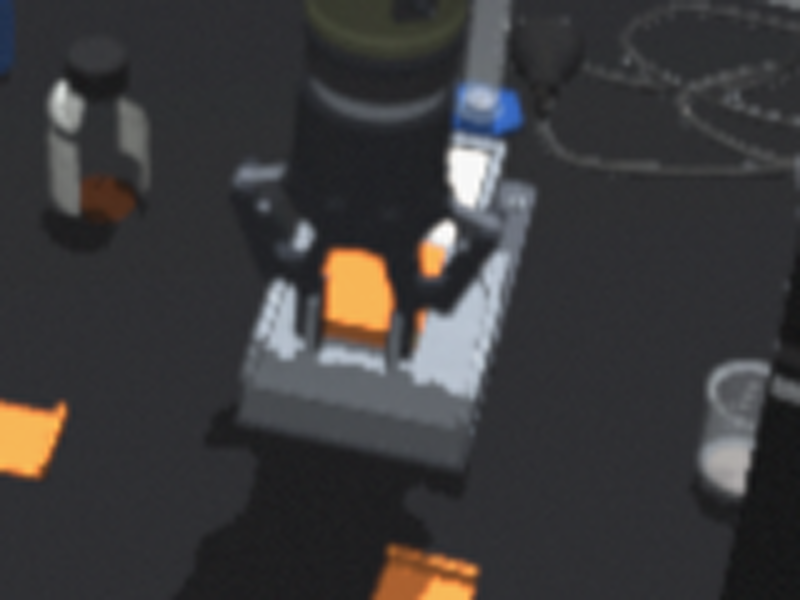

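The fingertips are now behind the tab, at crop (310,345) and (395,355), and are pushing it. The sheet sits about 6 mm to the bed's +y, so I'll steer it back while pushing.

>>> send_rows --increments '[[[-0.004, -0.001, 0, 0, 0, 0, -0.2], [-0.008, -0.002, 0, 0, 0, 0, -0.2], [-0.012, -0.003, 0, 0, 0, 0, -0.2], [-0.016, -0.004, 0, 0, 0, 0, -0.2], [-0.02, -0.005, 0, 0, 0, 0, -0.2], [-0.024, -0.006, 0, 0, 0, 0, -0.2], [-0.028, -0.006, 0, 0, 0, 0, -0.2], [-0.032, -0.006, 0, 0, 0, 0, -0.2]]]'

```text
time_s: 14.27
eef_pos: [0.49, -0.0889, 0.0307]
orientation: [-180.0, 0.1, -166.7]
ft_force: [-0.9, -1.3, 1.5]
opening: 0.0343
grasp_force: 0.4
```

```bash
cat > sep.py <<'E'
from h import *
st=readout.get_state(); print(tobed(st['eef_pos']),st['eef_pos'][2],st['ft_force'].round(1))
for n in ('scene','top'):
  s=cap(n); h=cv2.cvtColor(s['img'],cv2.COLOR_BGR2HSV)
  m=cv2.inRange(h,(5,130,90),(24,255,255))
  ij=np.argwhere(m)[:,::-1]; B=np.array([tobed(ray(s,p.astype(float),.034)) for p in ij])
  B=B[(abs(B[:,1])<55)&(B[:,0]>-125)&(B[:,0]<110)]
  if len(B)==0: print(n,'none'); continue
  print(n,len(B),'x',B[:,0].min(),B[:,0].max())
  for a in range(-120,110,15):
    b=B[(B[:,0]>=a)&(B[:,0]<a+15)]
    if len(b)>3: print('  x',a,'y',b[:,1].min(),b[:,1].max())
E
python3 sep.py
```

```text
[-54.9  -0.1] 0.03067839293376035 [-0.9 -1.3  1.5]
scene 260 x -41.4 37.2
  x -45 y -11.6 19.0
  x -30 y -27.6 22.3
  x -15 y -28.0 24.8
  x 0 y -9.1 28.2
  x 15 y -29.8 29.1
  x 30 y -27.6 12.7
top 373 x -35.1 37.9
  x -45 y 13.0 28.8
  x -30 y 2.6 30.0
  x -15 y -13.6 29.5
  x 0 y -27.1 31.3
  x 15 y -28.3 31.0
  x 30 y -27.0 29.4
```

>>> send_rows --increments '[[[-0.005, 0, 0, 0, 0, 0, -0.2], [-0.01, -0.001, 0, 0, 0, 0, -0.2], [-0.015, -0.001, 0, 0, 0, 0, -0.2], [-0.02, -0.001, 0, 0, 0, 0, -0.2], [-0.025, -0.001, 0, 0, 0, 0, -0.2], [-0.03, -0.001, 0, 0, 0, 0, -0.2], [-0.035, -0.001, 0, 0, 0, 0, -0.2], [-0.04, -0.001, 0, 0, 0, 0, -0.2]]]'

```text
time_s: 15.03
eef_pos: [0.5287, -0.0807, 0.0305]
orientation: [180.0, 0.0, -166.8]
ft_force: [0.2, 0.0, -0.2]
opening: 0.0342
grasp_force: 0.2
```

```bash
python3 sep.py
```

```text
[-15.4  -0.9] 0.03046251683256827 [ 0.2  0.  -0.2]
scene 259 x -1.2 75.8
  x -15 y -12.4 14.6
  x 0 y -28.7 20.5
  x 15 y -30.6 23.1
  x 30 y -27.6 26.5
  x 45 y -9.0 28.3
  x 60 y -30.2 28.3
top 330 x 7.9 76.9
  x 0 y 9.7 29.2
  x 15 y 2.8 29.7
  x 30 y -13.5 29.9
  x 45 y -29.9 29.7
  x 60 y -28.6 29.4
  x 75 y -26.1 23.3
```

Centred and straight, with the front edge at x ≈ 77. The last 18 mm or so I'll push slowly, to contact.

>>> send_rows --increments '[[[-0.003, 0, 0, 0, 0, 0, -0.2], [-0.006, 0, 0, 0, 0, 0, -0.2], [-0.009, 0, 0, 0, 0, 0, -0.2], [-0.011, 0, 0, 0, 0, 0, -0.2], [-0.013, 0, 0, 0, 0, 0, -0.2], [-0.014, 0, 0, 0, 0, 0, -0.2], [-0.015, 0, 0, 0, 0, 0, -0.2], [-0.015, 0, 0, 0, 0, 0, -0.2]]]'

```text
time_s: 15.8
eef_pos: [0.5429, -0.0773, 0.0305]
orientation: [-180.0, 0.0, -166.8]
ft_force: [-1.2, 0.9, 0.5]
opening: 0.0341
grasp_force: 0.0
```

>>> send_rows --increments '[[[-0.001, 0, 0, 0, 0, 0, -0.2], [-0.002, 0, 0, 0, 0, 0, -0.2], [-0.002, 0, 0, 0, 0, 0, -0.2]]]'

```text
time_s: 16.05
eef_pos: [0.5441, -0.077, 0.0304]
orientation: [180.0, -0.1, -166.8]
ft_force: [-1.5, -0.4, 0.7]
opening: 0.0341
grasp_force: 0.9
```

>>> send_rows --increments '[[[-0.001, 0, 0, 0, 0, 0, -0.2], [-0.0015, 0, 0, 0, 0, 0, -0.2], [-0.0015, 0, 0, 0, 0, 0, -0.2]]]'

```text
time_s: 16.3
eef_pos: [0.5441, -0.0769, 0.0303]
orientation: [-180.0, -0.2, -166.8]
ft_force: [-5.8, -1.8, 3.8]
opening: 0.0344
grasp_force: 2.7
```

```bash
python3 sep.py
```

```text
[ 0.5 -0.8] 0.030329614324803682 [-5.8 -1.8  3.8]
scene 267 x 13.3 94.7
  x 0 y -6.8 12.0
  x 15 y -28.4 20.5
  x 30 y -30.9 23.0
  x 45 y -30.6 23.9
  x 60 y -8.5 29.1
  x 75 y -31.8 28.3
  x 90 y -31.0 22.0
top 315 x 23.8 92.8
  x 15 y 11.4 28.1
  x 30 y 4.6 29.2
  x 45 y -11.8 29.7
  x 60 y -28.2 29.9
  x 75 y -29.8 29.6
  x 90 y -23.6 28.8
```

>>> send_rows --increments '[[[-0.0015, 0, 0, 0, 0, 0, -0.2], [-0.002, 0, 0, 0, 0, 0, -0.2], [-0.002, 0, 0, 0, 0, 0, -0.2]]]'

```text
time_s: 16.65
eef_pos: [0.5442, -0.0768, 0.0301]
orientation: [-180.0, -0.4, -166.8]
ft_force: [-9.0, -2.9, 6.6]
opening: 0.034
grasp_force: 4.4
```

>>> send_rows --increments '[[[0.01, 0, 0, 0, 0, 0, -0.2], [0.022, 0, 0, 0, 0, 0, -0.2], [0.022, 0, -0.03, 0, 0, 0, 0], [0.022, 0, -0.07, 0, 0, 0, 0], [0.022, 0, -0.11, 0, 0, 0, 0], [0.022, 0, -0.15, 0, 0, 0, 0], [0.022, 0, -0.19, 0, 0, 0, 0], [0.022, 0, -0.19, 0, 0, 0, 0]]]'

```text
time_s: 17.32
eef_pos: [0.5321, -0.0818, 0.2292]
orientation: [-179.7, 0.9, -166.7]
ft_force: [0.7, 0.7, 0.6]
opening: 0.0427
grasp_force: 0.0
```

```bash
python3 sep.py; python3 -c "
from h import *
c=-15.4; hx=np.array([.629,.2595]); tab=[.4915,.298]
print(readout.get_state()['opening']); go([tab[0]-.0,tab[1],.225],180-15.4)"
```

```text
[-12.3  -2.8] 0.2292390093988454 [0.7 0.7 0.6]
scene 422 x 13.3 94.5
  x 0 y -20.3 25.7
  x 15 y -29.1 29.1
  x 30 y -30.9 29.1
  x 45 y -30.6 29.1
  x 60 y -31.0 29.1
  x 75 y -30.6 29.2
  x 90 y -31.0 28.3
top 396 x 11.6 93.2
  x 0 y 0.3 24.8
  x 15 y 2.4 29.7
  x 30 y 7.0 29.9
  x 45 y -29.0 30.5
  x 60 y -28.2 30.2
  x 75 y -28.6 30.4
  x 90 y -24.4 28.8
0.04229672215907142
pos [ 0.5288 -0.0813  0.2228] ori [-179.9    0.4 -166.7] -> shift [-0.0506  0.3778 -0.0026] turn [-0.     0.007  0.5  ]
```

The separator is home: front at x ≈ 94 in both views, y within ±1 mm, straight, released. Next I move to the lid tab at about (0.491, 0.298).

>>> send_rows --increments '[[[-0.005, 0.04, 0, 0, 0, 0.06, 0], [-0.01, 0.08, 0, 0, 0, 0.13, 0], [-0.015, 0.12, 0, 0, 0, 0.2, 0], [-0.02, 0.16, 0, 0, 0, 0.27, 0], [-0.025, 0.2, 0, 0, 0, 0.34, 0], [-0.03, 0.24, 0, 0, 0, 0.41, 0], [-0.035, 0.28, 0, 0, 0, 0.48, 0], [-0.04, 0.32, 0, 0, 0, 0.5, 0]]]'

```text
time_s: 18.08
eef_pos: [0.4908, 0.2411, 0.2183]
orientation: [-179.9, -0.1, 164.5]
ft_force: [0.8, -0.7, 0.1]
opening: 0.043
grasp_force: 0.0
```

```bash
python3 -c "
from h import *
go([.488,.2993,.10],164.6)"
```

```text
pos [0.4908 0.2411 0.2183] ori [-1.799e+02 -1.000e-01  1.645e+02] -> shift [0.018  0.0555 0.1183] turn [-0.002 -0.002 -0.003]
```

>>> send_rows --increments '[[[0.009, 0.03, 0, 0, 0, 0, 0], [0.018, 0.055, 0.02, 0, 0, 0, 0], [0.018, 0.055, 0.06, 0, 0, 0, 0], [0.018, 0.055, 0.1, 0, 0, 0, 0], [0.018, 0.055, 0.118, 0, 0, 0, 0], [0.018, 0.055, 0.118, 0, 0, 0, 0], [0.018, 0.055, 0.118, 0, 0, 0, 0]]]'

```text
time_s: 18.67
eef_pos: [0.4876, 0.2963, 0.1001]
orientation: [-179.8, -0.2, 164.6]
ft_force: [0.5, 0.5, 0.8]
opening: 0.0428
grasp_force: 0.0
```

```bash
python3 -c "
from h import *
go([.488,.2993,.0445],164.6)
s=cap('scene'); cv2.imwrite('pics/s7.png',cv2.resize(s['img'][130:250,170:330],None,fx=5,fy=5,interpolation=cv2.INTER_CUBIC))
print((proj(s,[.491,.2985,.0585])-[170,130])*5)"
```

```text
pos [0.4876 0.2963 0.1001] ori [-179.8   -0.2  164.6] -> shift [0.0002 0.0032 0.0556] turn [-0.004 -0.004  0.   ]
[258.10183854 345.86987967]
```

View pics/s7.png

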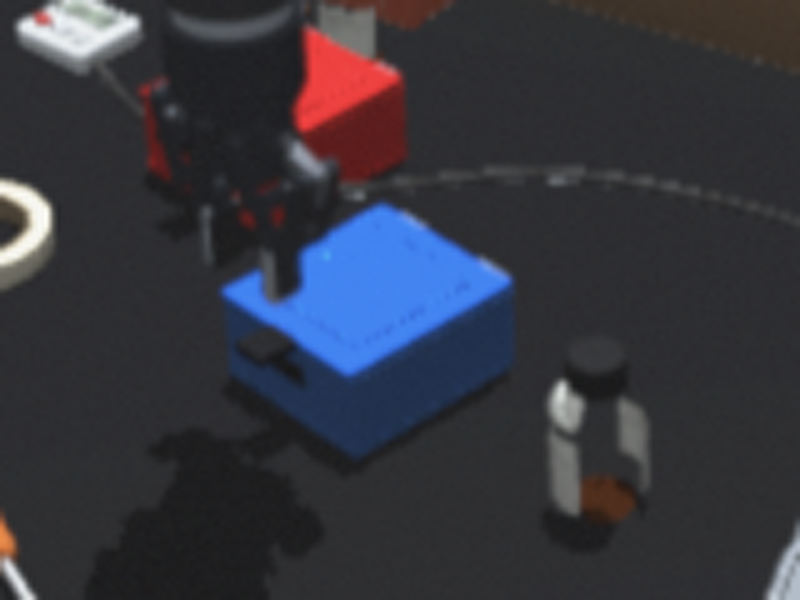

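The tab is at crop (263,345), matching my prediction of (258,346). The gripper is straight above it, so I'll descend and pinch.

>>> send_rows --increments '[[[0, 0.002, 0.02, 0, 0, 0, 0], [0, 0.002, 0.035, 0, 0, 0, 0], [0, 0.002, 0.045, 0, 0, 0, 0], [0, 0.002, 0.052, 0, 0, 0, 0], [0, 0.002, 0.056, 0, 0, 0, 0], [0, 0.002, 0.056, 0, 0, 0, 0]]]'

```text
time_s: 19.22
eef_pos: [0.4902, 0.2992, 0.0465]
orientation: [180.0, 0.0, 164.6]
ft_force: [-1.0, -0.0, 0.3]
opening: 0.0428
grasp_force: 0.0
```

>>> send_rows --increments '[[[0, 0, 0, 0, 0, 0, -0.3], [0, 0, 0, 0, 0, 0, -0.5], [0, 0, 0, 0, 0, 0, -0.6], [0, 0, 0, 0, 0, 0, -0.6], [0, 0, 0, 0, 0, 0, -0.6], [0, 0, 0, 0, 0, 0, -0.6]]]'

```text
time_s: 19.72
eef_pos: [0.49, 0.2976, 0.0477]
orientation: [-179.8, 0.1, 164.6]
ft_force: [-1.4, -5.3, 5.5]
opening: 0.0222
grasp_force: 58.7
```

```bash
python3 -c "
from h import *
s=readout.get_state(); print(s['eef_pos'],s['ft_force'].round(1),s['opening'],s['grasp_force'],s['orientation'])
x,z=0.003+.143,.0045
r=np.hypot(x,z)
# arc: grip point at radius 146; shift back(-x of case = +tool x) and up for lid angle q
for q in np.arange(0,1.95,.12):
  print(round(q,2),'tool x',round(-.146*(1-np.cos(q))-.0045*np.sin(q),4),'z',round(-.146*np.sin(q)+.0045*(1-np.cos(q)),4))"
```

```text
[0.49002776 0.29755199 0.04767873] [-1.4 -5.3  5.5] 0.022152375773728583 58.68380784988403 [-1.79840195e+02  8.92600831e-02  1.64565661e+02]
0.0 tool x -0.0 z 0.0
0.12 tool x -0.0016 z -0.0174
0.24 tool x -0.0053 z -0.0346
0.36 tool x -0.0109 z -0.0511
0.48 tool x -0.0186 z -0.0669
0.6 tool x -0.028 z -0.0817
0.72 tool x -0.0392 z -0.0952
0.84 tool x -0.0519 z -0.1072
0.96 tool x -0.066 z -0.1177
1.08 tool x -0.0812 z -0.1264
1.2 tool x -0.0973 z -0.1332
1.32 tool x -0.1141 z -0.138
1.44 tool x -0.1314 z -0.1408
1.56 tool x -0.1489 z -0.1415
1.68 tool x -0.1664 z -0.1401
1.8 tool x -0.1836 z -0.1367
1.92 tool x -0.2002 z -0.1311
```

>>> send_rows --increments '[[[-0.0016, 0, -0.0174, 0, 0, 0, -0.6], [-0.0053, 0, -0.0346, 0, 0, 0, -0.6], [-0.0109, 0, -0.0511, 0, 0, 0, -0.6], [-0.0186, 0, -0.0669, 0, 0, 0, -0.6], [-0.028, 0, -0.0817, 0, 0, 0, -0.6], [-0.0392, 0, -0.0952, 0, 0, 0, -0.6], [-0.0519, 0, -0.1072, 0, 0, 0, -0.6], [-0.066, 0, -0.1177, 0, 0, 0, -0.6]]]'

```text
time_s: 20.38
eef_pos: [0.5542, 0.2799, 0.1641]
orientation: [-179.8, 0.0, 164.6]
ft_force: [4.3, -1.9, -10.8]
opening: 0.0209
grasp_force: 59.1
```

```bash
python3 -c "
from h import *
s=readout.get_state(); print(s['eef_pos'],s['ft_force'].round(1),s['opening'],s['grasp_force'],s['orientation'])"
```

```text
[0.55420806 0.2799066  0.16408003] [  4.3  -1.9 -10.8] 0.02091030873975152 59.09142315387726 [-1.79820760e+02  4.38400695e-02  1.64562811e+02]
```

>>> send_rows --increments '[[[-0.0152, 0, -0.0087, 0, 0, 0, -0.6], [-0.0313, 0, -0.0155, 0, 0, 0, -0.6], [-0.0481, 0, -0.0203, 0, 0, 0, -0.6], [-0.0654, 0, -0.0231, 0, 0, 0, -0.6], [-0.0829, 0, -0.0238, 0, 0, 0, -0.6], [-0.1004, 0, -0.0224, 0, 0, 0, -0.6], [-0.1176, 0, -0.019, 0, 0, 0, -0.6], [-0.1342, 0, -0.0134, 0, 0, 0, -0.6]]]'

```text
time_s: 21.05
eef_pos: [0.6847, 0.246, 0.1793]
orientation: [179.9, 0.1, 164.6]
ft_force: [0.3, -0.9, -0.3]
opening: 0.0166
grasp_force: 0.0
```

```bash
python3 -c "
from h import *
s=readout.get_state(); print(s['eef_pos'],s['ft_force'].round(1),s['opening'],s['grasp_force'],s['orientation'])"
```

```text
[0.68465615 0.24601461 0.17927308] [ 0.3 -0.9 -0.3] 0.016637871756200205 0.0 [1.79895560e+02 1.40589973e-01 1.64588345e+02]
```

```bash
python3 -c "
from h import *
s=cap('scene'); cv2.imwrite('pics/s8.png',cv2.resize(s['img'][100:250,150:350],None,fx=4,fy=4,interpolation=cv2.INTER_CUBIC))
t=cap('top'); cv2.imwrite('pics/t8.png',t['img'])
for c,b in ((t,(190,140,270,250)),(s,(195,140,300,230))):
  print(rectW(c,*BL,.062,b)[:3])
h=cv2.cvtColor(s['img'],cv2.COLOR_BGR2HSV); t0=dict(np.load('scene0.npz'))['img']
# white-ish pixels inside the case area
for c in (t,s):
  m=cv2.inRange(cv2.cvtColor(c['img'],cv2.COLOR_BGR2HSV),(0,0,150),(180,50,255))
  p=[proj(c,[.567+.05*a-.0*b,.277+.05*b,.03]) for a in (-1,1) for b in (-1,1)]; p=np.array(p); x0,y0=p.min(0).astype(int);x1,y1=p.max(0).astype(int)
  print(m[y0:y1,x0:x1].sum()//255,(x0,y0,x1,y1))
"
```

```text
(array([545.2, 328.8]), array([111.8,  54.7]), 20.1)
(array([533.9, 253.1]), array([164.2, 163.4]), 74.8)
37 (np.int64(212), np.int64(189), np.int64(246), np.int64(222))
179 (np.int64(219), np.int64(182), np.int64(266), np.int64(209))
```

>>> send_rows --increments '[[[0, 0, -0.03, 0, 0, 0, 0], [0, 0, -0.06, 0, 0, 0, 0.1], [0.04, 0, -0.06, 0, 0, 0, 0.2], [0.08, 0, -0.06, 0, 0, 0, 0.2], [0.12, 0, -0.06, 0, 0, 0, 0.2], [0.16, 0, -0.06, 0, 0, 0, 0.2], [0.2, 0, -0.06, 0, 0, 0, 0.2], [0.24, 0, -0.06, 0, 0, 0, 0.2]]]'

```text
time_s: 21.82
eef_pos: [0.4489, 0.31, 0.2384]
orientation: [179.9, 0.0, 164.6]
ft_force: [0.1, 0.5, 1.4]
opening: 0.0513
grasp_force: 0.0
```

```bash
python3 -c "
from h import *
s=cap('scene');t=cap('top')
a=cv2.resize(s['img'][130:230,190:310],None,fx=4.5,fy=4.5,interpolation=cv2.INTER_CUBIC)
b=cv2.resize(t['img'][140:240,200:280],None,fx=4.5,fy=4.5,interpolation=cv2.INTER_CUBIC)
a=np.hstack([a[:, :440],b]); print(a.shape); cv2.imwrite('pics/s9.png',a)
np.savez('t9.npz',**{k:np.array(v) for k,v in t.items()}); np.savez('s9.npz',**{k:np.array(v) for k,v in s.items()})
print(readout.get_state()['eef_pos'],readout.get_state()['opening'])"
```

```text
(450, 800, 3)
[0.44470577 0.31003939 0.23857829] 0.05115375874631163
```

View pics/s9.png

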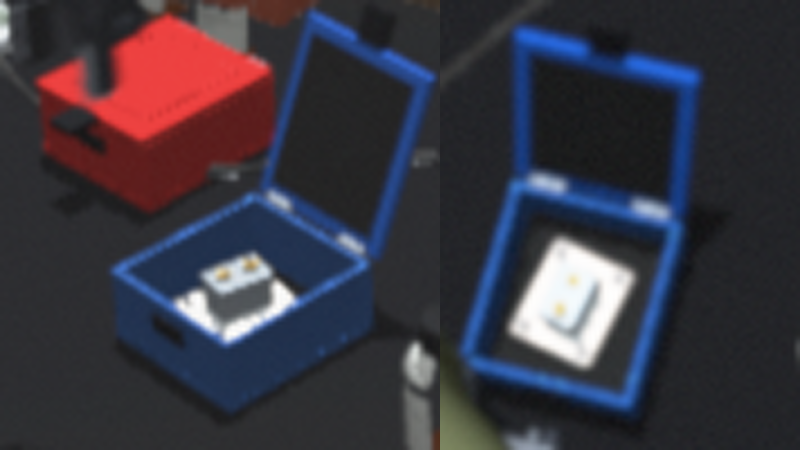

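The lid leans open on its stop. The top view (right half) shows the upper half's plate with corners near (557,237), (635,270), (593,370) and (510,330), and the brass nubs near (575,280) and (558,308).

```bash
python3 - <<'E'
from h import *
t=dict(np.load('t9.npz')); s=dict(np.load('s9.npz'))
f=lambda x,y:((x-440+.5)/4.5+199.5,(y+.5)/4.5+139.5)
C=np.array([ray(t,f(*p),.021)[:2] for p in ((557,237),(635,270),(593,370),(510,330))])*1000
print(C.round(1),C.mean(0),np.linalg.norm(np.roll(C,-1,0)-C,axis=1).round(1))
d=(C[0]-C[3])+(C[1]-C[2]); print('yaw',np.degrees(np.arctan2(d[1],d[0])))
print('mask',rectW(t,(0,0,150),(180,60,255),.021,(212,188,246,224)))
N=[ray(t,f(*p),.050)[:2]*1000 for p in ((575,280),(558,308))]; print('nubs',N,np.mean(N,0)); e=N[0]-N[1];print(np.degrees(np.arctan2(e[1],e[0])))
# brass nubs by colour
for n,c,b,z in (('top',t,(212,188,246,224),.050),('scene',s,(230,180,262,205),.050)):
  x0,y0,x1,y1=b; im=cv2.resize(c['img'][y0:y1,x0:x1],None,fx=6,fy=6,interpolation=cv2.INTER_CUBIC)
  m=cv2.inRange(cv2.cvtColor(im,cv2.COLOR_BGR2HSV),(12,55,90),(32,255,255))
  P=[]
  for q in cv2.findContours(m,0,1)[0]:
    M=cv2.moments(q)
    if M['m00']>15: P.append(ray(c,((M['m10']/M['m00']+.5)/6-.5+x0,(M['m01']/M['m00']+.5)/6-.5+y0),z)[:2]*1000); print(n,M['m00'],P[-1].round(1))
E
```

```text
[[611.8 291.3]
 [588.7 238.9]
 [521.4 266.1]
 [548.8 321.5]] [567.65151009 279.43050849] [57.2 72.6 61.8 69.9]
yaw -23.791925437113065
mask (array([567.2, 280.9]), array([61.5, 72.8]), 63.3, [[520.9000244140625, 269.79998779296875], [585.9000244140625, 237.10000610351562], [613.5999755859375, 292.0], [548.5, 324.79998779296875]])
nubs [array([575.99956591, 275.26545032]), array([557.5316993 , 286.05246072])] [566.76563261 280.65895552]
-30.289037534893907
top 47.0 [557.  285.1]
scene 98.0 [559.9 285.4]
scene 132.5 [578.3 275.8]
```

```bash
python3 -c "
from h import *
go([.5675,.2804,.12],153.7)"
```

```text
pos [0.4447 0.31   0.2386] ori [-179.9   -0.2  164.9] -> shift [-0.1267  0.0035  0.1181] turn [-0.002 -0.003  0.196]
```

>>> send_rows --increments '[[[-0.04, 0.001, 0, 0, 0, 0.1, 0.2], [-0.08, 0.002, 0, 0, 0, 0.196, 0.2], [-0.115, 0.003, 0, 0, 0, 0.196, 0.2], [-0.127, 0.0035, 0.02, 0, 0, 0.196, 0.2], [-0.127, 0.0035, 0.06, 0, 0, 0.196, 0.2], [-0.127, 0.0035, 0.1, 0, 0, 0.196, 0.2], [-0.127, 0.0035, 0.118, 0, 0, 0.196, 0.2], [-0.127, 0.0035, 0.118, 0, 0, 0.196, 0.2]]]'

```text
time_s: 22.58
eef_pos: [0.5714, 0.2775, 0.1146]
orientation: [-179.6, -0.3, 153.4]
ft_force: [-0.6, -0.7, -1.2]
opening: 0.0513
grasp_force: 0.0
```

```bash
python3 -c "
from h import *
go([.5675,.2804,.022],153.7)"
```

```text
pos [0.5714 0.2775 0.1146] ori [-179.6   -0.3  153.4] -> shift [0.0042 0.0016 0.0926] turn [-0.008 -0.006 -0.006]
```

>>> send_rows --increments '[[[0.001, 0.001, 0.03, 0, 0, 0, 0.2], [0.001, 0.001, 0.055, 0, 0, 0, 0.2], [0.001, 0.001, 0.065, 0, 0, 0, 0.2], [0.001, 0.001, 0.07, 0, 0, 0, 0.2], [0.001, 0.001, 0.07, 0, 0, 0, 0.2], [0.001, 0.001, 0.07, 0, 0, 0, 0.2]]]'

```text
time_s: 23.08
eef_pos: [0.5757, 0.2814, 0.0514]
orientation: [179.9, 0.1, 153.4]
ft_force: [0.3, -0.1, 0.7]
opening: 0.0512
grasp_force: 0.0
```

```bash
python3 -c "
from h import *
go([.5675,.2804,.022],153.7)"
```

```text
pos [0.5757 0.2814 0.0514] ori [1.799e+02 1.000e-01 1.534e+02] -> shift [ 0.007  -0.0047  0.0294] turn [ 0.002  0.002 -0.006]
```

>>> send_rows --increments '[[[0.004, -0.003, 0, 0, 0, 0, 0.2], [0.007, -0.0047, 0, 0, 0, 0, 0.2], [0.007, -0.0047, 0.01, 0, 0, 0, 0.2], [0.007, -0.0047, 0.02, 0, 0, 0, 0.2], [0.007, -0.0047, 0.02, 0, 0, 0, 0.2], [0.007, -0.0047, 0.02, 0, 0, 0, 0.2]]]'

```text
time_s: 23.58
eef_pos: [0.5651, 0.2792, 0.0283]
orientation: [-179.9, -0.1, 153.4]
ft_force: [-0.3, -0.5, -0.6]
opening: 0.0508
grasp_force: 0.0
```

```bash
python3 -c "
from h import *
go([.5675,.2804,.020],153.7); print(readout.get_state()['ft_force'])"
```

```text
pos [0.5651 0.2792 0.0283] ori [-1.799e+02 -1.000e-01  1.534e+02] -> shift [-0.0016  0.0021  0.0083] turn [-0.002 -0.002 -0.006]
[-0.3078078  -0.53293166 -0.64391349]
```

Within 3 mm. I go down the last 8 mm and close.

>>> send_rows --increments '[[[-0.001, 0.001, 0.004, 0, 0, 0, 0.2], [-0.001, 0.001, 0.008, 0, 0, 0, 0.2], [-0.001, 0.001, 0.008, 0, 0, 0, 0.2], [-0.001, 0.001, 0.008, 0, 0, 0, 0.2]]]'

```text
time_s: 23.92
eef_pos: [0.5674, 0.2801, 0.0212]
orientation: [-180.0, -0.0, 153.4]
ft_force: [0.2, -0.1, -0.2]
opening: 0.0512
grasp_force: 0.0
```

>>> send_rows --increments '[[[0, 0, 0, 0, 0, 0, 0], [0, 0, 0, 0, 0, 0, -0.2], [0, 0, 0, 0, 0, 0, -0.4], [0, 0, 0, 0, 0, 0, -0.6], [0, 0, 0, 0, 0, 0, -0.6], [0, 0, 0, 0, 0, 0, -0.6], [0, 0, 0, 0, 0, 0, -0.6]]]'

```text
time_s: 24.5
eef_pos: [0.5678, 0.2803, 0.0221]
orientation: [180.0, 0.0, 153.4]
ft_force: [-2.2, -1.3, 4.8]
opening: 0.0245
grasp_force: 61.1
```

```bash
python3 -c "
from h import *
go([.5675,.2804,.020],153.7); print(readout.get_state()['ft_force'])"
```

```text
pos [0.5678 0.2803 0.0221] ori [180.    0.  153.4] -> shift [ 0.0003 -0.0001  0.0021] turn [ 0.001  0.    -0.006]
[-2.22031628 -1.25361199  4.79447198]
```

>>> send_rows --increments '[[[0, 0, -0.015, 0, 0, 0, -0.6], [0, 0, -0.04, 0, 0, 0, -0.6], [0, 0, -0.07, 0, 0, 0, -0.6], [0, 0, -0.1, 0, 0, 0, -0.6], [0, 0, -0.13, 0, 0, 0, -0.6], [0, 0, -0.155, 0, 0, 0, -0.6], [0, 0, -0.165, 0, 0, 0, -0.6], [0, 0, -0.165, 0, 0, 0, -0.6]]]'

```text
time_s: 25.17
eef_pos: [0.5691, 0.2809, 0.189]
orientation: [179.8, 0.2, 153.4]
ft_force: [1.1, 0.1, -2.2]
opening: 0.0245
grasp_force: 60.5
```

```bash
python3 - <<'E'
from h import *
t=dict(np.load('top0.npz')); s=dict(np.load('scene0.npz'))
for n,c,b in (('top',t,(325,145,360,178)),('scene',s,(350,195,385,222))):
  print(n,rectW(c,(98,110,60),(122,255,255),.004,b)[:3])
c=cap('scene'); c2=cap('top')
print(readout.get_state()['opening'],readout.get_state()['grasp_force'])
# lid still open? blue pixels at leaning lid frame
for cc in (c,c2):
  m=cv2.inRange(cv2.cvtColor(cc['img'],cv2.COLOR_BGR2HSV),*BL); r0,r1=(130,180) if cc is c else (143,182); x0,x1=(248,300) if cc is c else (210,262)
  print('lid px',m[r0:r1,x0:x1].sum()//255)
for k,sv in (('s9',c),('t9',c2)):
  cc=dict(np.load(k+'.npz')); m=cv2.inRange(cv2.cvtColor(cc['img'],cv2.COLOR_BGR2HSV),*BL); r0,r1=(130,180) if k=='s9' else (143,182); x0,x1=(248,300) if k=='s9' else (210,262)
  print('before',m[r0:r1,x0:x1].sum()//255)
go(bed(.055,0,.18),-166.8)
E
```

```text
top (array([703.1, -51.7]), array([55.5, 51.4]), 60.3)
scene (array([710.8, -53.5]), array([47.7, 53.3]), 18.9)
0.025176523642922076 60.49232840538025
lid px 425
lid px 372
before 407
before 550
pos [0.567  0.2799 0.1851] ori [-1.799e+02 -1.000e-01  1.534e+02] -> shift [-0.1808 -0.2937  0.0053] turn [-0.001 -0.002 -0.695]
```

The upper half is held and the lid still leans open. The cylinder at about (0.705, −0.052) is 11 cm from the target, which clears the gripper. I carry it over.

>>> send_rows --increments '[[[-0.018, -0.03, 0, 0, 0, -0.08, -0.6], [-0.037, -0.06, 0, 0, 0, -0.16, -0.6], [-0.056, -0.092, 0, 0, 0, -0.25, -0.6], [-0.076, -0.124, 0, 0, 0, -0.34, -0.6], [-0.096, -0.156, 0, 0, 0, -0.43, -0.6], [-0.116, -0.188, 0, 0, 0, -0.52, -0.6], [-0.136, -0.22, 0, 0, 0, -0.61, -0.6], [-0.15, -0.244, 0, 0, 0, -0.695, -0.6]]]'

```text
time_s: 25.93
eef_pos: [0.5905, -0.0082, 0.1835]
orientation: [180.0, -0.3, -166.7]
ft_force: [0.2, 0.5, -1.1]
opening: 0.0247
grasp_force: 60.4
```

>>> send_rows --increments '[[[0, 0, 0, 0, 0, 0, -0.6], [0, 0, 0, 0, 0, 0, -0.6]]]'

```text
time_s: 26.1
eef_pos: [0.5907, -0.0068, 0.1838]
orientation: [179.9, -0.3, -167.0]
ft_force: [0.6, -0.5, -1.1]
opening: 0.0245
grasp_force: 60.5
```

```bash
python3 -c "
from h import *
go(bed(.055,0,.09),-166.8); s=readout.get_state(); print(s['opening'],s['grasp_force'])"
```

```text
pos [ 0.5907 -0.0068  0.1838] ori [ 179.9   -0.3 -167. ] -> shift [ 0.0062 -0.057   0.0937] turn [ 0.002 -0.005 -0.004]
0.024546820205131204 60.49596190452576
```

>>> send_rows --increments '[[[0.003, -0.028, 0, 0, 0, 0, -0.6], [0.006, -0.057, 0, 0, 0, 0, -0.6], [0.006, -0.057, 0.03, 0, 0, 0, -0.6], [0.006, -0.057, 0.06, 0, 0, 0, -0.6], [0.006, -0.057, 0.08, 0, 0, 0, -0.6], [0.006, -0.057, 0.092, 0, 0, 0, -0.6], [0.006, -0.057, 0.092, 0, 0, 0, -0.6], [0.006, -0.057, 0.092, 0, 0, 0, -0.6]]]'

```text
time_s: 26.77
eef_pos: [0.5979, -0.0607, 0.0927]
orientation: [179.9, -0.2, -166.7]
ft_force: [0.6, 0.0, -2.2]
opening: 0.0244
grasp_force: 60.5
```

```bash
python3 -c "
from h import *
go(bed(.055,0,.0501),-166.8); s=readout.get_state(); print(s['opening'],s['grasp_force'],s['ft_force'])"
```

```text
pos [ 0.5979 -0.0607  0.0927] ori [ 179.9   -0.2 -166.7] -> shift [ 0.0014 -0.0028  0.0426] turn [ 0.002 -0.004  0.001]
0.02436635377299878 60.501240491867065 [ 0.56338231  0.04131454 -2.23311028]
```

>>> send_rows --increments '[[[0.001, -0.002, 0.012, 0, 0, 0, -0.6], [0.001, -0.002, 0.022, 0, 0, 0, -0.6], [0.001, -0.002, 0.03, 0, 0, 0, -0.6], [0.001, -0.002, 0.035, 0, 0, 0, -0.6], [0.001, -0.002, 0.037, 0, 0, 0, -0.6], [0.001, -0.002, 0.037, 0, 0, 0, -0.6], [0.001, -0.002, 0.037, 0, 0, 0, -0.6]]]'

```text
time_s: 27.35
eef_pos: [0.5991, -0.0642, 0.0579]
orientation: [-180.0, 0.0, -166.8]
ft_force: [0.5, -0.5, -1.7]
opening: 0.0247
grasp_force: 60.5
```

```bash
python3 -c "
from h import *
go(bed(.055,0,.0501),-166.8); s=readout.get_state(); print(s['opening'],s['grasp_force'],s['ft_force'])
c=cap('scene'); up=c['img'][205:262,320:380]
m=cv2.inRange(cv2.cvtColor(c['img'],cv2.COLOR_BGR2HSV),(0,0,165),(180,40,255)); m[:200]=0;m[262:]=0;m[:,:318]=0;m[:,385:]=0
B=np.array([tobed(ray(c,p[::-1].astype(float),.055)) for p in np.argwhere(m)]);B=B[(abs(B[:,1])<45)&(B[:,0]>0)&(B[:,0]<110)]
print(len(B))
for a in range(0,110,10):
  b=B[(B[:,0]>=a)&(B[:,0]<a+10)]
  if len(b)>3: print(a,b.min(0),b.max(0),len(b))
"
```

```text
pos [ 0.5991 -0.0642  0.0579] ori [-180.     0.  -166.8] -> shift [0.002  0.0009 0.0078] turn [-0.  0. -0.]
0.024660154188231937 60.506590604782104 [ 0.54666828 -0.46329472 -1.69734822]
184
20 [ 24.3 -40.7] [29.8 33.1] 14
30 [ 30.  -41.1] [39.4 36.5] 44
40 [ 40.1 -40.4] [49.3 33.1] 27
50 [ 50.  -41.6] [59.8 30.6] 33
60 [ 60.1 -41.3] [69.8 31.5] 25
70 [ 70.6 -40.6] [78.7 31.5] 17
80 [ 81.5 -27.9] [ 87.4 -22.7] 5
90 [ 91.  -26.4] [99.7 13.9] 8
100 [102.5 -23.3] [109.4  15.6] 11
```

>>> send_rows --increments '[[[0.001, 0.0005, 0.002, 0, 0, 0, -0.6], [0.002, 0.0005, 0.004, 0, 0, 0, -0.6], [0.002, 0.0005, 0.006, 0, 0, 0, -0.6], [0.002, 0.0005, 0.006, 0, 0, 0, -0.6]]]'

```text
time_s: 27.73
eef_pos: [0.5964, -0.0642, 0.0512]
orientation: [180.0, -0.0, -166.8]
ft_force: [0.1, 0.8, -1.6]
opening: 0.0243
grasp_force: 60.5
```

>>> send_rows --increments '[[[0, 0, 0.001, 0, 0, 0, -0.6], [0, 0, 0.0015, 0, 0, 0, -0.6], [0, 0, 0.0015, 0, 0, 0, -0.6]]]'

```text
time_s: 27.98
eef_pos: [0.5969, -0.0642, 0.0501]
orientation: [-180.0, 0.0, -166.8]
ft_force: [-0.9, -0.0, -0.7]
opening: 0.0246
grasp_force: 60.6
```

>>> send_rows --increments '[[[0, 0, 0.0005, 0, 0, 0, -0.6], [0, 0, 0.001, 0, 0, 0, -0.6], [0, 0, 0.001, 0, 0, 0, -0.6]]]'

```text
time_s: 28.23
eef_pos: [0.597, -0.0642, 0.0501]
orientation: [-180.0, 0.0, -166.8]
ft_force: [-2.5, 0.2, 5.5]
opening: 0.0247
grasp_force: 61.4
```

```bash
python3 -c "
from h import *
s=readout.get_state(); print(s['eef_pos'],s['ft_force'])"
```

```text
[ 0.59695656 -0.06417665  0.05008293] [-2.46269595  0.2012643   5.46377443]
```

The part touched down at exactly the expected height. I release, rise and check.

>>> send_rows --increments '[[[0, 0, -0.001, 0, 0, 0, -0.35], [0, 0, -0.001, 0, 0, 0, -0.25], [0, 0, -0.001, 0, 0, 0, -0.1], [0, 0, -0.001, 0, 0, 0, 0.1], [0, 0, -0.001, 0, 0, 0, 0.2], [0, 0, -0.001, 0, 0, 0, 0.2]]]'

```text
time_s: 28.73
eef_pos: [0.5969, -0.0641, 0.05]
orientation: [180.0, -0.0, -166.8]
ft_force: [0.6, 0.7, 0.8]
opening: 0.0514
grasp_force: 0.0
```

>>> send_rows --increments '[[[0, 0, -0.01, 0, 0, 0, 0.2], [0, 0, -0.03, 0, 0, 0, 0.2], [0, 0, -0.06, 0, 0, 0, 0.2], [0, 0, -0.1, 0, 0, 0, 0.2], [0, 0, -0.14, 0, 0, 0, 0.2], [0.04, 0, -0.16, 0, 0, 0, 0.2], [0.08, 0, -0.16, 0, 0, 0, 0.2], [0.12, 0, -0.16, 0, 0, 0, 0.2]]]'

```text
time_s: 29.4
eef_pos: [0.4809, -0.092, 0.2129]
orientation: [-179.9, 0.3, -166.8]
ft_force: [-0.4, -1.1, -0.1]
opening: 0.0513
grasp_force: 0.0
```

>>> send_rows --increments '[[[0.04, 0, 0, 0, 0, 0, 0.2], [0.08, 0, 0, 0, 0, 0, 0.2], [0.1, 0, 0, 0, 0, 0, 0.2], [0.1, 0, 0, 0, 0, 0, 0.2], [0.1, 0, 0, 0, 0, 0, 0.2]]]'

```text
time_s: 29.82
eef_pos: [0.3821, -0.1146, 0.2111]
orientation: [-180.0, 0.1, -166.9]
ft_force: [0.9, -1.4, -0.3]
opening: 0.0511
grasp_force: 0.0
```

```bash
python3 - <<'E'
from h import *
st=readout.get_state(); print(st['opening'],st['ft_force'].round(1),st['eef_pos'])
for n,b in (('top',(325,168,372,218)),('scene',(335,195,382,242))):
  c=cap(n)
  W=rectW(c,(0,0,190),(180,40,255),.049,b); print(n,'upper plate',W[:3],tobed(W[0]/1000))
  m=cv2.inRange(cv2.cvtColor(c['img'],cv2.COLOR_BGR2HSV),(5,130,90),(24,255,255))
  B=np.array([tobed(ray(c,p[::-1].astype(float),.033)) for p in np.argwhere(m)]);B=B[(abs(B[:,1])<55)&(B[:,0]>-30)&(B[:,0]<110)]
  print('   orange',B.min(0),B.max(0))
  x0,y0,x1,y1=b; im=cv2.resize(c['img'][y0:y1,x0:x1],None,fx=6,fy=6,interpolation=cv2.INTER_CUBIC)
  mm=cv2.inRange(cv2.cvtColor(im,cv2.COLOR_BGR2HSV),(14,45,90),(34,200,255))
  for q in cv2.findContours(mm,0,1)[0]:
    M=cv2.moments(q)
    if 15<M['m00']<400: print('   nub?',M['m00'],tobed(ray(c,((M['m10']/M['m00']+.5)/6-.5+x0,(M['m01']/M['m00']+.5)/6-.5+y0),.078)))
  r=(130,180,248,300) if n=='scene' else (143,182,210,262)
  print('   lid px',cv2.inRange(cv2.cvtColor(c['img'],cv2.COLOR_BGR2HSV),*BL)[r[0]:r[1],r[2]:r[3]].sum()//255)
E
```

```text
0.051101437478201304 [ 0.9 -1.4 -0.3] [ 0.38213204 -0.11458481  0.21110254]
top upper plate (array([598.9, -60.6]), array([79.5, 72.1]), 12.3) [57.6  2.6]
   orange [ 11.2 -28.1] [19.3 27.5]
   nub? 76.0 [30.7 37.9]
   nub? 34.5 [40.2 38. ]
   nub? 148.0 [44.6  1.4]
   nub? 19.5 [61.9 38.2]
   nub? 82.5 [64.4  1.4]
   nub? 80.5 [ 84.4 -10.4]
   lid px 586
scene upper plate (array([587.1, -63.8]), array([124.6,  65. ]), 8.7) [45.3  2.2]
   orange [ 14.4 -30.9] [88.8 29.3]
   nub? 132.0 [-24.7 -33.3]
   nub? 64.5 [-25.8 -21.5]
   nub? 53.0 [-25.7  -9.2]
   nub? 119.5 [-25.4   3.7]
   nub? 141.0 [-25.3  17.5]
   nub? 87.0 [ 26.7 -35.4]
   nub? 50.0 [46.6  2.1]
   lid px 434
```

The nubs put the upper half at bed (54.5, 1.4) mm against a target of (55, 0), level and released. The lid is still open and the arm is clear, so I hand in.

```bash
python3 -c "
from station import order
print(order.finish_job())"
```

```text
the job is handed in; nothing more can be done
None
```

The job is handed in, with no verdict returned: the separator is home against the end stop, the upper half is released about 1.5 mm off centre on it, and the lid is open. In the early touch-down to find the true fingertip height, the wrist force reached 103 N of the 120 N limit, and I made no final check on the bystander objects.

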